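Clamp a glued board with a one-hand ratchet clamp

TASK

A small split board has been glued and laid in the clamping jig. With the scraper block, not your fingers, sweep the three wood chips out of the jaw's path and off the plywood base, then stand the scraper on the worktop. Pump the clamp's trigger, without moving bar or jaw by hand, until the jaw has pushed the two halves together against the stop, and finish holding the trigger squeezed so that the joint stays under light, steady pressure: 10 to 30 N at the jaw, and never as much as 40 N, which crushes the soft wood.

Things in the scene. Friction and masses are not known exactly. Their poses are not given: they have to be found in the camera images.
- jig: Clamping jig, fixed. Frame: x = clamp axis from handle to stop, y across, z up; origin at the underside. Plywood base 18 mm thick, x -127..207, y -60..60 mm. On it along x: grey housing (x -130..-40, 98 mm high) with handle, trigger and toothed bar (tail reaches back to x = -200, 30..45 mm up); jaw; free lane; board halves; wooden stop (face x = 172, 44 mm high).
- jig_lane (a point): Middle of the lane of bare base between jaw plate and near half, on the base's top, at (38, 0, 18) mm in the jig's frame. The lane is 60 to 76 mm wide along x at the start and runs across the whole base (y -60 to 60 mm), open at both ends.
- handle_grip (a point): Middle of the fixed upright black handle, at (-83, 0, 132) mm in the jig's frame. It is 20 mm thick along the clamp axis, 26 mm wide, and reaches from 104 to 158 mm above the worktop.
- trigger_nose (a point): Axis of the round nose on top of the trigger, the place to squeeze: a lying cylinder, radius 6 mm, 20 mm long across. In the jig's frame (-46, 0, 129) mm released, (-64, 0, 132) mm squeezed, in front (+x) of the handle. Over handle and nose: 54 mm released, 35 mm squeezed. Keep fingertips 104 mm or more above the worktop, clear of the housing.
- trigger_blade: The metal trigger lever in front of the handle; it swings with joint trigger. Origin on its pivot, at (-62, 0, 90) mm in the jig's frame.
- trigger (a joint): Trigger angle, rad: 0 released, 0.45 fully squeezed. A spring returns it; the nose needs 2 N to start and about 6 N to squeeze it fully while the jaw runs free. A full squeeze and release advances the bar by two teeth, 12 mm; a pawl then lets the bar go back less than one tooth (6 mm). Against work it stalls: N on the nose = about 4 + 0.95 x jaw force.
- bar: The toothed steel bar that carries the jaw, 14 mm wide, 30 to 45 mm above the worktop; it slides with joint bar_travel. Origin on its axis, 30 mm behind the uncompressed jaw face.
- bar_travel (a joint): How far the bar has advanced towards the stop, m (0 to 0.108). The uncompressed jaw face stands this far in front (+x) of the jig's origin.
- jaw (a joint): Compression of the rubber cushion behind the jaw plate, m: 0 free, 0.014 at the most; 3 N per mm.
- jaw_plate: Grey jaw plate on the bar's front end, 44 mm wide, 5 mm thick, from 20 to 52 mm above the worktop. Origin at the centre of its front face; +x points to the boards.
- board_near: Half of the split light wooden board that lies next to the jaw: 46 mm along the clamp axis, 104 mm across, 18 mm thick, loose on the base. Origin at the centre of its underside; its x axis runs with the clamp axis.
- board_far: The other half, same size, next to the stop. The open glue joint between the halves is 2 to 8 mm wide. Closed, the two origins are 46 mm apart.
- chip_0: Dark wood chip 18 x 10 x 6 mm, loose on the base in the lane between jaw and near half. Origin at its underside.
- chip_1: Dark wood chip 15 x 11 x 6 mm, likewise.
- chip_2: Dark wood chip 17 x 9 x 7 mm, likewise.
- scraper: Scraper block standing on the worktop right of the jig: foot 28 (x) x 40 mm (y), 22 mm high, with a white plastic lip at the bottom; above it a wooden grip 24 (x) x 36 mm (y), up to 78 mm high. Origin at the centre of the underside, z up. It sweeps along its own x with the 40 mm edge.
- glue_bottle: White glue bottle 50 mm across, 143 mm tall, behind the jig; a bystander, as are the next five: do not disturb.
- tape: Roll of masking tape, 102 mm across, 25 mm high, lying flat, left.
- mug: Cream mug 83 mm across, 86 mm tall, left.
- lemon_a: Lemon, 78 x 55 x 56 mm, right.
- apple_a: Apple, 75 mm, right.
- pencil: Blue pen, 145 mm long, lying flat, front left.
Mind the look-alikes: they are no part of the job. Leave any red look-alike of the board_near alone. Of the things that look like the scraper, the larger one is meant.

How it is judged (in metres and radians):
On the way, in this order (a step that is already met when the one before it is completed fails the run):
1. the three chips are off the plywood base ((y of chip_0 in the frame of jig below -0.062 m or y of chip_0 in the frame of jig above 0.062 m) and (y of chip_1 in the frame of jig below -0.062 m or y of chip_1 in the frame of jig above 0.062 m) and (y of chip_2 in the frame of jig below -0.062 m or y of chip_2 in the frame of jig above 0.062 m)), for 0.1 s.
2. the scraper stands on the worktop, let go (height (world z) of scraper below 0.006 m and angle between scraper's own z axis and vertical below 0.12 rad and contact force between the fingers and scraper below 0.1 N and linear speed of scraper below 0.03 m/s), for 0.2 s.
3. the pumped jaw presses on the near half (contact force between jaw_plate and board_near above 3 N), for 0.1 s.
At the end, for the whole second after the job is handed in: Trigger held squeezed (over 0.06 rad, over 3 N), jaw force 8 to 34 N, halves flat, in line within 7 mm, joint closed to 2 mm (origins under 48 mm apart), far half within 2.5 mm of the stop; chips beyond the edges of the base; scraper standing on the worktop, let go (all of step 1 and height (world z) of scraper below 0.006 m and angle between scraper's own z axis and vertical below 0.12 rad and contact force between the fingers and scraper below 0.1 N and contact force between jaw_plate and board_near between 8 and 34 N and value of joint trigger above 0.06 rad and contact force between the fingers and trigger_blade above 3 N and horizontal distance between board_near and board_far below 0.048 m and y of board_near in the frame of board_far between -0.007 and 0.007 m and angle between each of board_near, board_far's own z axis and vertical below 0.06 rad and x of board_far in the frame of jig above 0.1465 m and velocity of joint bar_travel below 0.004 m/s); the arm keeps its last pose, push and grip.
It fails at once if the jaw crushes the wood (40 N or more) (contact force between jaw_plate and board_near above 40 N).
It fails at once if the fingers push the chips (contact force between the fingers and chip_0 above 1.5 N or contact force between the fingers and chip_1 above 1.5 N or contact force between the fingers and chip_2 above 1.5 N).
It fails at once if the fingers push the bar or the jaw instead of pumping (contact force between the fingers and bar above 1.5 N).
It fails at once if a bystander is shoved or knocked over (distance of any of glue_bottle, tape, mug, lemon_a, apple_a, pencil from where it was at the start of the episode above 0.03 m or angle between any of glue_bottle, mug's own z axis and vertical above 0.3 rad).
It also fails if it takes over 72 s, if anything falls off the work surface, if the arm or the gripper's body presses on something with over 40 N, if the wrist force passes 120 N, or if a joint passes its speed limit or range.

ROBOT

A 6-joint arm with a two-finger parallel gripper is mounted at the origin on a cart in front of the work surface, level with it; the furniture and walls round the work are solid. World frame = base frame: x ahead of the robot, y to its left, z up, the work surface at z = 0. Lengths are in mm, angles in rad, forces in N, time in s.
With the tool pointing down it reaches from about 350 to 775 mm from the base axis. Payload 7.3 kg.
Tool frame: the origin (TCP) lies on the centre line of the jaws, within the pads' length; the fingertips stand 22 mm ahead of it and the grasp point (between the pads) lies 3 mm ahead of it; z points along the fingers, y is the direction in which the jaws open and shut (so a half turn about z gives the same grasp; the last joint's range is limited). The gripper opens to 92 mm and grips with 3 to 60 N. Pads are 19 mm wide; open, the fingers measure 130 mm over their backs; the gripper's body (75 mm by 190 mm) begins 47 mm behind the grasp point.
Start: joints at [-1.376, 0.342, 1.524, -0, 1.275, -0.146], TCP at [175.499, -494.816, 248.741] pointing down, gripper open.
Joint ranges: [-2.53, 2.53], [-0.77, 2.02], [0.04, 2.7], [-1, 4.14], [0.28, 2.66], [-3.11, 3.11]. Speed limits (rad/s): [2.57, 2.57, 3.14, 3.14, 3.14, 3.14].

INTERFACE

Orientations are given as [roll, pitch, yaw] about the fixed x, y, z axes, in that order (R = Rz(yaw) Ry(pitch) Rx(roll)).
In Python, from plant import bot gives the robot as it stands.
- The arm moves only by the tool play_rows, never from a script. Its argument "moves" is one flat list of numbers, 5 for each row, row after row: the closure in counts, from 0 (fully open) to 255 (shut), then the shift along the tool's x, y, z in mm, then the turn about the tool's z in degrees. A call has 1 to 8 rows; each row is the pose to reach, as a shift and turn from the pose commanded when the call began, along the tool's axes at that moment; what a row does not reach only later rows make up. A row lasts 1/12 s, in which the tool goes at most 41.7 mm and 7.16 degrees, less where a joint would pass 70% of its speed; a pose out of reach is approached as far as the arm can. A call with a gripper value outside its range is refused whole. The fingers move at their own pace and stop on an object; the grip force is fixed at half the most. Time passes only in rows, so rows that repeat a pose let the fingers close. It gives the time, the measured TCP pose, the force and the opening at its end, in the units of the state.
- bot.get_obs(): the state, without advancing time (a new reading comes with each control period).
- bot.capture(name): name is "scene" or "top" or "wrist"; returns a dict with "color" (420x560x3 uint8, red, green, blue), "fx", "fy", "cx", "cy" (pixels), "k1" (the pictures are not rectified: a ray, as slopes to the right and down, at radius r is drawn at 1 + k1 r^2 times it, then the intrinsics apply), "world_to_cam" (4x4, takes a point from world to camera coordinates); the wrist camera has in their place "T_tool_cam" (4x4, takes a point from camera to tool coordinates, whose origin is the TCP and whose axes are the flange's). Camera axes: x right, y down, z forward; pixel columns grow to the right and rows downward; lengths in mm; the calibration is good to about 2 mm. A picture is of the moment at which its call begins: read the wrist's pose just before it. There is no depth.
- bot.close_job(): hands the job in, once; it reports no verdict.
The state is a dict: "time": time; "joint_positions": joint angles; "dq": joint speeds; "tau": joint torques, N m; "tool_pos": TCP position; "tcp_rot": TCP orientation; "contact_force": force on the tool from outside, world axes, zero at the start; "moment": the same for the moment, N m; "grip_width": finger opening in mm.
Only numpy, scipy, OpenCV 4.12 (cv2) and the standard library are available. Lean on these libraries where they do the work, as an engineer would, in place of code of your own. Each camera call takes 0.05 s, during which the arm holds its last target.

## Working session

There is one attempt and no reset: what is moved stays moved. The work goes in short steps, Python scripts to look and compute and a tool call to move; the robot and the scene stay as the last step left them, time stands still between calls to the robot, and variables do not carry over. Pictures are saved under pics/ and viewed, and the job is handed in when it is done.

Besides the shell and the picture viewer there is one more tool, called after "Emit:" by a JSON object that holds its "name" and its "arguments", one argument or row to a line. play_rows: Moves the arm, as the interface text tells. Its arguments: {"type":"object","properties":{"moves":{"type":"array","items":{"type":"number"}}},"required":["moves"]}

```bash
ls; mkdir -p pics; python3 - <<'E'
from plant import bot
import cv2
o=bot.get_obs()
for k,v in o.items(): print(k,v)
for n in ["scene","top","wrist"]:
    c=bot.capture(n); cv2.imwrite(f"pics/{n}0.png",c["color"][:,:,::-1])
    print(n,{k:v for k,v in c.items() if k!="color"})
E
```

```text
pics
time 0.0
joint_positions [-1.37602122e+00  3.42708185e-01  1.52504395e+00  4.27294785e-06
  1.27537794e+00 -1.45977578e-01]
dq [ 0.00103245 -0.00050846 -0.00240782 -0.00038358  0.00156096  0.00046003]
tau [-5.49730557e-04 -4.31249356e+01 -2.44225127e+01  7.17373495e-02
  5.60529158e-02 -1.02998079e-04]
tool_pos [ 175.41208397 -494.42560029  248.04307903]
tcp_rot [-3.14007218e+00 -2.27674551e-04  3.40751261e-01]
contact_force [-0.19572451  0.35075199 -0.27794346]
moment [ 0.00823114  0.02172781 -0.00084247]
grip_width 92.03172604561404
scene {'fx': 415.76759635751426, 'fy': 415.76759635751426, 'cx': 275.35311345376, 'cy': 210.6172798510036, 'k1': 0.03380547575919584, 'world_to_cam': array([[ 9.03279574e-01, -4.28964915e-01, -8.66678865e-03,
        -4.65798434e+02],
       [-2.72631040e-01, -5.58252576e-01, -7.83598352e-01,
         1.72324065e+02],
       [ 3.31297943e-01,  7.10171221e-01, -6.21207300e-01,
         1.35694545e+03],
       [ 0.00000000e+00,  0.00000000e+00,  0.00000000e+00,
         1.00000000e+00]])}
top {'fx': 465.1973481735706, 'fy': 465.1973481735706, 'cx': 2
[... 223 characters left out ...]
8013e-01,
         5.27154785e+02],
       [ 3.49398422e-01, -3.08726946e-02, -9.36465493e-01,
         1.48578534e+03],
       [ 0.00000000e+00,  0.00000000e+00,  0.00000000e+00,
         1.00000000e+00]])}
wrist {'fx': 340.8066998472161, 'fy': 340.8066998472161, 'cx': 278.61746438614165, 'cy': 206.9226057045655, 'k1': -0.004425270530117908, 'T_tool_cam': array([[ 6.18276437e-04, -9.53988035e-01, -2.99844038e-01,
         8.21805615e+01],
       [ 9.99999802e-01,  6.25015290e-04,  7.34355320e-05,
         1.24824592e+00],
       [ 1.17350490e-04, -2.99844025e-01,  9.53988232e-01,
        -1.35222571e+02],
       [ 0.00000000e+00,  0.00000000e+00,  0.00000000e+00,
         1.00000000e+00]])}
```

View pics/scene0.png

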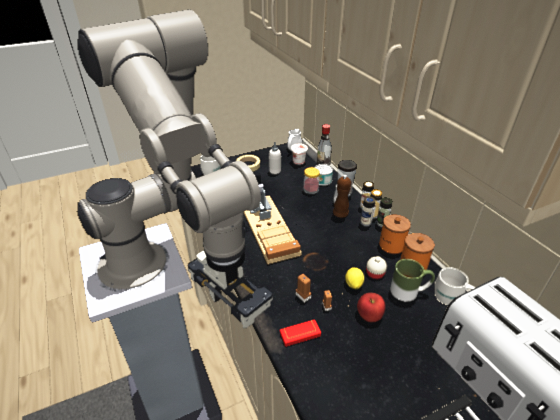

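View pics/top0.png

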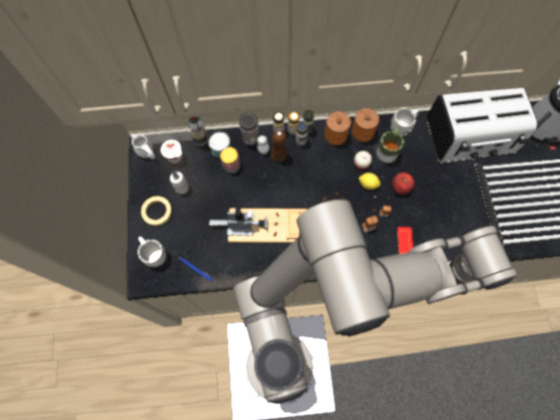

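View pics/wrist0.png

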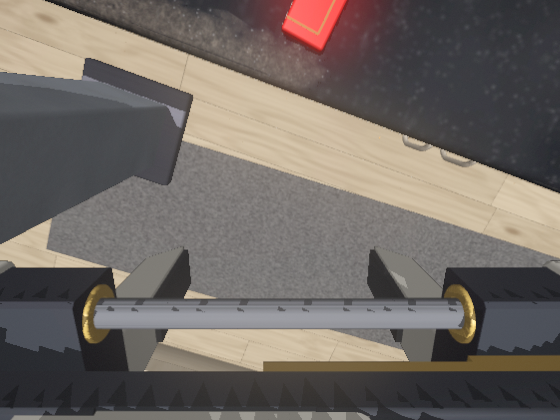

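```bash
cat > h.py <<'E'
import numpy as np, cv2
from plant import bot
from scipy.spatial.transform import Rotation as R
def pose():
    o=bot.get_obs(); T=np.eye(4); T[:3,:3]=R.from_euler('xyz',o['tcp_rot']).as_matrix(); T[:3,3]=o['tool_pos']; return T
def cap(n,fn=None):
    T=pose(); c=bot.capture(n)
    if n=='wrist': c['c2w']=T@c['T_tool_cam']
    else: c['c2w']=np.linalg.inv(c['world_to_cam'])
    if fn: cv2.imwrite('pics/'+fn,c['color'][:,:,::-1])
    return c
def ray(c,u,v):
    d=np.array([(u-c['cx'])/c['fx'],(v-c['cy'])/c['fy']]); s=d.copy()
    for _ in range(10): s=d/(1+c['k1']*(s@s))
    M=c['c2w']; return M[:3,3],M[:3,:3]@np.array([*s,1])
def onz(c,u,v,z):
    o,d=ray(c,u,v); return o+d*(z-o[2])/d[2]
def proj(c,p):
    q=np.linalg.inv(c['c2w'])@np.array([*p,1]); s=q[:2]/q[2]; s=s*(1+c['k1']*(s@s))
    return s[0]*c['fx']+c['cx'],s[1]*c['fy']+c['cy']
def crop(c,fn,x0,x1,y0,y1,f):
    im=c['color'][y0:y1,x0:x1,::-1]; cv2.imwrite('pics/'+fn,cv2.resize(im,None,fx=f,fy=f,interpolation=cv2.INTER_CUBIC))
E
python3 - <<'E'
from h import *
c=cap('top'); crop(c,'tc.png',200,420,160,280,3.6)
c=cap('scene'); crop(c,'sc.png',220,360,160,350,3.1)
E
```

```text
(no output)
```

View pics/tc.png

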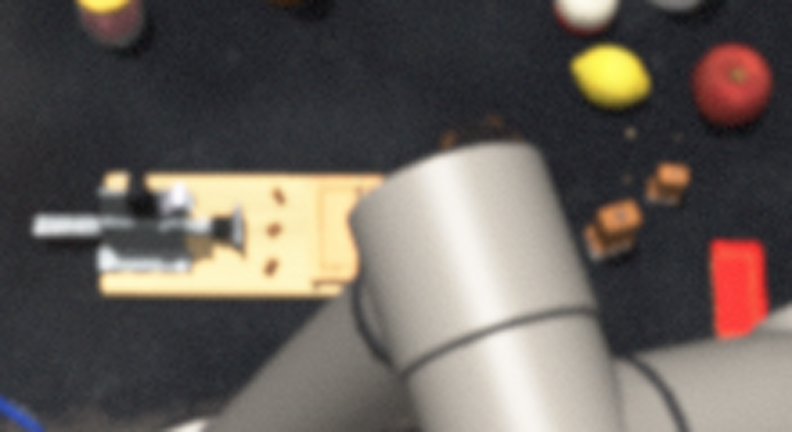

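View pics/sc.png

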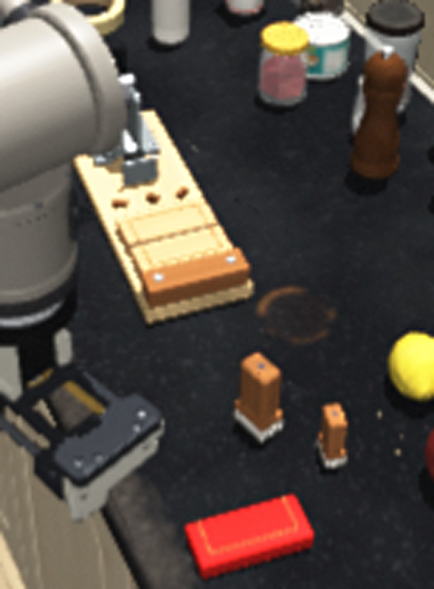

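```bash
python3 - <<'E'
from h import *
c=cap('top')
f=lambda u,v,z: print(u,v,z,onz(c,200+u/3.6,160+v/3.6,z).round(1))
f(105,172,18);f(102,292,18);f(380,176,18)
f(278,196,22);f(273,230,22);f(271,267,22)
f(240,228,52)
f(626,212,78);f(606,250,0)
f(612,230,40)
f(1*0-200*0,400,0)
s=cap('scene')
g=lambda u,v,z: print('s',u,v,z,onz(s,220+u/3.1,160+v/3.1,z).round(1))
g(260,365,78);g(260,425,5);g(333,412,50);g(83,170,18);g(152,322,0);g(252,290,0);g(150,112,18)
E
```

```text
105 172 18 [549.5 125.2  18. ]
102 292 18 [426.9 135.3  18. ]
380 176 18 [ 518.1 -145.1   18. ]
278 196 22 [506.  -42.8  22. ]
273 230 22 [471.7 -34.6  22. ]
271 267 22 [434.5 -29.2  22. ]
240 228 52 [467.1  -3.   52. ]
626 212 78 [ 438.1 -366.7   78. ]
606 250 0 [ 425.5 -358.9    0. ]
612 230 40 [ 433.2 -359.2   40. ]
0 400 0 [335.1 240.3   0. ]
s 260 365 78 [ 436.4 -359.9   78. ]
s 260 425 5 [ 433.8 -369.6    5. ]
s 333 412 50 [ 482.3 -417.8   50. ]
s 83 170 18 [423.4  49.   18. ]
s 152 322 0 [ 399.8 -196.2    0. ]
s 252 290 0 [ 516.5 -199.8    0. ]
s 150 112 18 [542.5 119.   18. ]
```

Emit:
{"name": "play_rows", "arguments": {
  "moves": [0, 277, -8, 0, -57, 0, 277, -8, 0, -57, 0, 277, -8, 0, -57, 0, 277, -8, 0, -57, 0, 277, -8, 0, -57, 0, 277, -8, 0, -57, 0, 277, -8, 0, -57, 0, 277, -8, 0, -57]
}}

```text
time: 1.02
tool_pos: [438.5, -391.9, 248.3]
tcp_rot: [3.14, -0.001, 1.347]
contact_force: [-0.9, -0.2, -0.4]
grip_width: 91.8
```

```bash
python3 - <<'E'
from h import *
c=cap('wrist','w1.png');print(pose().round(3)); c=cap('top'); crop(c,'tc1.png',200,420,160,280,3.6)
E
```

```text
[[ 2.16000e-01  9.76000e-01  0.00000e+00  4.36325e+02]
 [ 9.76000e-01 -2.16000e-01  0.00000e+00 -3.93009e+02]
 [ 0.00000e+00 -0.00000e+00 -1.00000e+00  2.48246e+02]
 [ 0.00000e+00  0.00000e+00  0.00000e+00  1.00000e+00]]
```

View pics/w1.png

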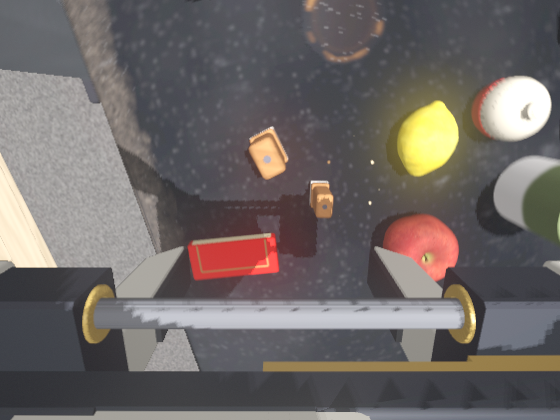

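View pics/tc1.png

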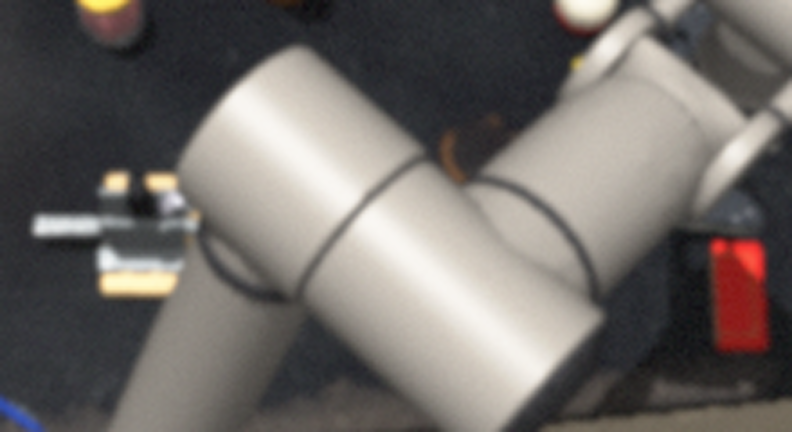

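```bash
python3 - <<'E'
from h import *
c=cap('wrist'); print(pose()[:3,3]); crop(c,'w1c.png',235,345,110,220,6)
E
```

```text
[ 434.05640079 -394.34736734  248.40284004]
```

View pics/w1c.png

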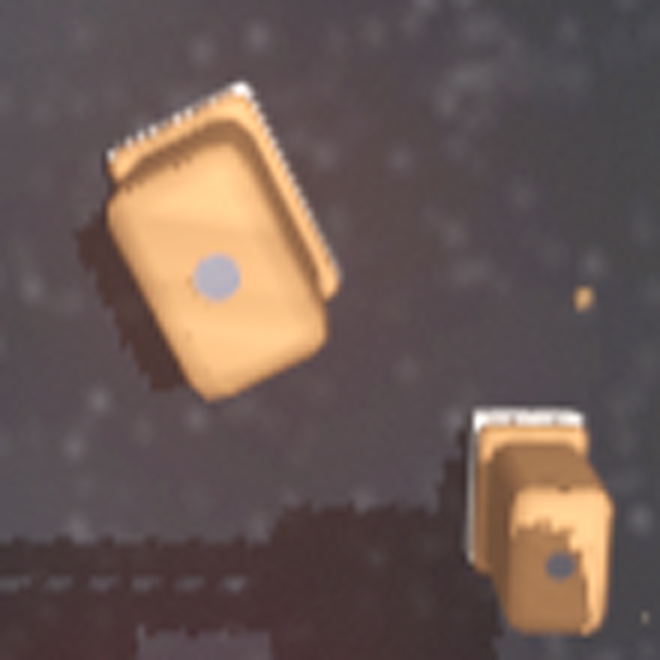

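```bash
python3 - <<'E'
from h import *
c=cap('wrist'); print(pose()[:3,3], bot.get_obs()['tcp_rot'])
P=lambda u,v,z: onz(c,235+u/6,110+v/6,z)
print('bolt',P(218,277,78))
a,b=P(250,92,11),P(340,280,11); print(a,b,np.linalg.norm(a-b),np.degrees(np.arctan2(*(a-b)[[1,0]])))
a,b=P(110,155,11),P(250,92,11); print(a,b,np.linalg.norm(a-b),np.degrees(np.arctan2(*(a-b)[[1,0]])))
a,b=P(112,215,78),P(190,375,78); print(a,b,np.linalg.norm(a-b),np.degrees(np.arctan2(*(a-b)[[1,0]])))
a,b=P(242,150,78),P(320,300,78); print(a,b,np.linalg.norm(a-b),np.degrees(np.arctan2(*(a-b)[[1,0]])))
E
```

```text
[ 433.51299618 -394.78165001  248.56294231] [-3.14108791e+00  1.95151473e-05  1.33160676e+00]
bolt [ 436.49311043 -361.42026683   78.        ]
[ 446.00465448 -340.70743116   11.        ] [ 454.07524933 -377.08236163   11.        ] 37.25949634325784 102.50970876548124
[ 418.99951285 -345.5280818    11.        ] [ 446.00465448 -340.70743116   11.        ] 27.43203140950509 -169.8788156881514
[ 423.42236025 -348.79446199   78.        ] [ 428.77309596 -374.88987818   78.        ] 26.638339269809883 101.58760283399666
[ 444.4195291  -344.10392036   78.        ] [ 450.55252786 -368.36636881   78.        ] 25.025588473182655 104.18591808539806
```

Emit:
{"name": "play_rows", "arguments": {
  "moves": [0, 32, -5, 0, -26, 0, 32, -5, 0, -26, 0, 32, -5, 20, -26, 0, 32, -5, 60, -26, 0, 32, -5, 90, -26, 0, 32, -5, 90, -26, 0, 32, -5, 90, -26]
}}

```text
time: 1.8
tool_pos: [435.3, -362.6, 158.2]
tcp_rot: [-3.14, -0.002, 1.785]
contact_force: [0.3, 0.4, 0.5]
grip_width: 92.1
```

```bash
python3 - <<'E'
from h import *
c=cap('wrist','w2.png'); print(pose()[:3,3], bot.get_obs()['tcp_rot'])
E
```

```text
[ 436.2729058  -363.4455579   159.99642713] [3.14112401e+00 1.02199169e-03 1.78599370e+00]
```

View pics/w2.png

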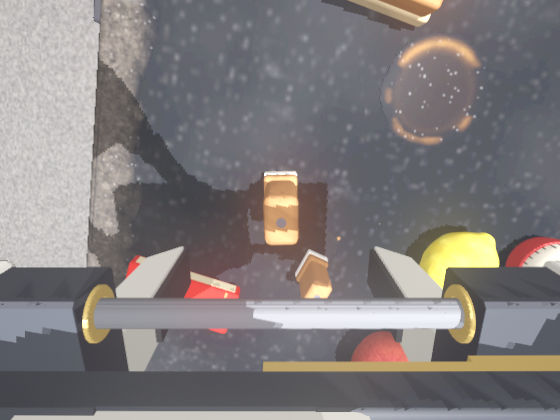

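```bash
python3 - <<'E'
from h import *
c=cap('wrist'); T=pose();print(T[:3,3]); p=onz(c,281,222.5,78); print(p, np.linalg.inv(T)@[*p,1])
E
```

```text
[ 436.83115368 -363.75632732  160.85196514]
[ 438.61234962 -362.00437355   78.        ] [ 1.56947127  1.98122999 82.85108096  1.        ]
```

Emit:
{"name": "play_rows", "arguments": {
  "moves": [0, 1, 2, 40, 0, 0, 1, 2, 75, 0, 0, 1, 2, 98, 0, 0, 1, 2, 98, 0, 255, 1, 2, 98, 0, 255, 1, 2, 98, 0, 255, 1, 2, 98, 0, 255, 1, 2, 98, 0]
}}

```text
time: 2.57
tool_pos: [439.1, -362.0, 63.0]
tcp_rot: [3.14, 0.004, 1.789]
contact_force: [0.4, 0.5, 0.1]
grip_width: 69.7
```

Emit:
{"name": "play_rows", "arguments": {
  "moves": [255, 0, 0, 0, 0, 255, 0, 0, 0, 0, 255, 0, 0, 0, 0, 255, 0, 0, 0, 0]
}}

```text
time: 2.9
tool_pos: [438.3, -361.1, 60.9]
tcp_rot: [3.141, 0.0, 1.789]
contact_force: [0.6, -0.6, -0.1]
grip_width: 43.4
```

```bash
python3 - <<'E'
from h import *
print(pose()[:3,3],bot.get_obs()['grip_width'],bot.get_obs()['contact_force'])
E
```

```text
[ 438.28235387 -361.07435713   60.93025342] 43.353127861847874 [ 0.56327566 -0.55402905 -0.12113965]
```

Emit:
{"name": "play_rows", "arguments": {
  "moves": [255, 0, 0, 0, 0, 255, 0, 0, 0, 0, 255, 0, 0, 0, 0, 255, 0, 0, 0, 0, 255, 0, 0, 0, 0, 255, 0, 0, 0, 0]
}}

```text
time: 3.4
tool_pos: [438.1, -361.0, 60.6]
tcp_rot: [-3.141, -0.0, 1.789]
contact_force: [-0.3, 0.4, -0.6]
grip_width: 24.2
```

Emit:
{"name": "play_rows", "arguments": {
  "moves": [255, 0, 0, -40, 0, 255, 0, 0, -80, 0, 255, 40, 13, -110, 5, 255, 75, 25, -140, 10, 255, 112, 37, -170, 15, 255, 150, 48, -200, 19, 255, 190, 60, -220, 19, 255, 228, 73, -220, 19]
}}

```text
time: 4.07
tool_pos: [457.7, -152.2, 275.8]
tcp_rot: [3.137, 0.002, 1.456]
contact_force: [1.1, -0.4, -0.2]
grip_width: 23.9
```

Emit:
{"name": "play_rows", "arguments": {
  "moves": [255, 0, 0, 0, 0, 255, 0, 0, 0, 0, 255, 0, 0, 0, 0]
}}

```text
time: 4.32
tool_pos: [457.1, -153.0, 272.7]
tcp_rot: [-3.141, 0.0, 1.459]
contact_force: [0.9, -0.5, -1.1]
grip_width: 24.0
```

```bash
python3 - <<'E'
from h import *
c=cap('wrist','w3.png'); print(pose()[:3,3], bot.get_obs()['tcp_rot'],bot.get_obs()['grip_width'])
E
```

```text
[ 456.89724388 -153.52977906  272.36558276] [-3.14059602e+00  1.01151418e-04  1.45746754e+00] 24.115661414850052
```

View pics/w3.png

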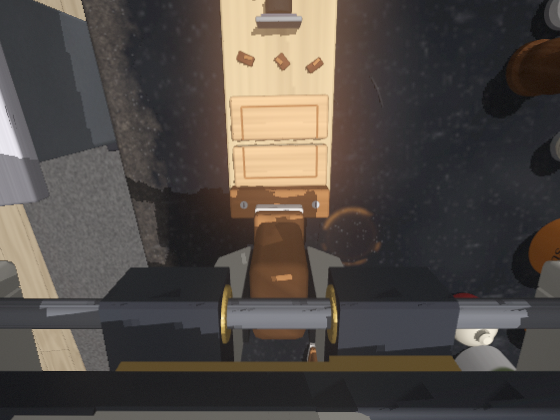

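```bash
python3 - <<'E'
from h import *
c=cap('wrist','w3b.png'); print(pose()[:3,3]); crop(c,'w3c.png',205,355,0,230,2.6)
np.save('w3.npy',c['c2w'])
hsv=cv2.cvtColor(c['color'],cv2.COLOR_RGB2HSV)
# base left/right edges per row
for v in [30,45,60,75,85]:
    m=np.where((c['color'][v,200:360].astype(int).sum(1)>330))[0]+200
    a=onz(c,m.min()-.5,v,18);b=onz(c,m.max()+.5,v,18); print(v,m.min(),m.max(),a.round(1),b.round(1),np.linalg.norm(a-b).round(1))
E
```

```text
[ 456.84878598 -153.84899055  272.21772676]
30 221 335 [415.1   1.7  18. ] [532.9 -11.7  18. ] 118.6
45 222 335 [413.8 -12.4  18. ] [532.  -25.8  18. ] 119.0
60 223 334 [412.5 -26.8  18. ] [530.1 -40.1  18. ] 118.3
75 224 334 [411.2 -41.6  18. ] [529.1 -55.   18. ] 118.7
85 224 334 [409.6 -51.6  18. ] [528.5 -65.   18. ] 119.6
```

View pics/w3c.png

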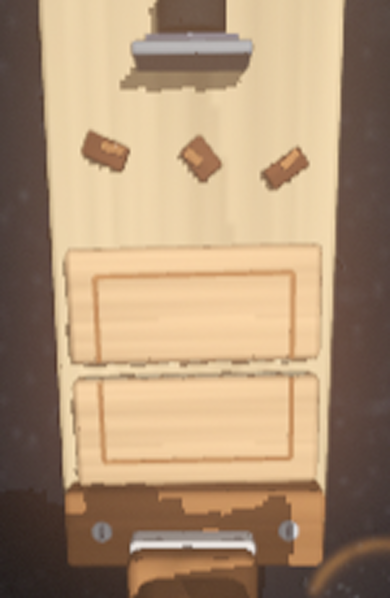

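```bash
python3 - <<'E'
from h import *
c=cap('wrist'); 
P=lambda u,v,z: onz(c,205+u/2.6,v/2.6,z)
x=np.array([-.0906,-.9959,0]);y=np.array([.9959,-.0906,0])
st=P(195,487,44); m=np.array([471.5,-32,0]); 
O=st-172*x; 
# correct to centerline
O=O+y*((m-O)@y); O[2]=0; print('stop',st,'O',O)
J=lambda p:((p-O)@x,(p-O)@y)
for n,a in dict(chip0=(105,150,22),chip1=(200,158,22),chip2=(285,167,22),jawtop=(192,48,52),nearL=(66,250,36),nearR=(320,245,36),nearL2=(72,362,36),farL=(76,378,36),farR=(318,376,36),nearR2=(318,358,36),farbot=(195,486,36),stopL=(66,490,44),stopR=(322,487,44),stopLb=(68,565,44),stopRb=(322,565,44)).items(): print(n,P(*a).round(1),np.round(J(P(*a)),1))
t=cap('top')
for a in [(105,172),(102,292)]:
  p=onz(t,200+a[0]/3.6,160+a[1]/3.6,18); print(np.round(J(p),1))
E
```

```text
stop [ 458.01132926 -164.96069868   44.        ] O [474.97596993   6.20842753   0.        ]
chip0 [437.2 -28.1  22. ] [ 37.5 -34.5]
chip1 [474.7 -35.3  22. ] [41.4  3.5]
chip2 [508.4 -42.6  22. ] [45.5 37.7]
jawtop [475.3  -1.7  52. ] [7.9 1.1]
nearL [417.6 -64.4  36. ] [ 75.5 -50.8]
nearR [518.4 -74.   36. ] [75.9 50.5]
nearL2 [ 413.2 -108.3   36. ] [119.6 -51.1]
farL [ 413.9 -115.    36. ] [126.2 -49.9]
farR [ 513.9 -125.5   36. ] [127.7  50.7]
nearR2 [ 514.4 -118.2   36. ] [120.3  50.6]
farbot [ 457.9 -166.5   36. ] [173.6  -1.4]
stopL [ 403.7 -160.1   44. ] [172.1 -56. ]
stopR [ 511.3 -171.    44. ] [173.2  52.2]
stopLb [ 399.3 -193.4   44. ] [205.6 -57.3]
stopRb [ 508.9 -205.8   44. ] [208.1  53. ]
[-125.3   63.4]
[-124.2  -59.6]
```

Emit:
{"name": "play_rows", "arguments": {
  "moves": [255, 29, -21, 20, -1.3, 255, 59, -42, 40, -1.3, 255, 88, -63, 60, -1.3, 255, 117, -83, 80, -1.3, 255, 117, -83, 115, -1.3, 255, 117, -83, 150, -1.3, 255, 117, -83, 175, -1.3, 255, 117, -83, 175, -1.3]
}}

```text
time: 5.18
tool_pos: [385.0, -27.1, 94.3]
tcp_rot: [-3.133, -0.001, 1.479]
contact_force: [-1.1, -0.5, -2.0]
grip_width: 23.8
```

Emit:
{"name": "play_rows", "arguments": {
  "moves": [255, 0, 0, 0, 0, 255, 0, 0, 0, 0, 255, 0, 0, 0, 0]
}}

```text
time: 5.43
tool_pos: [389.1, -28.0, 99.4]
tcp_rot: [3.139, 0.001, 1.48]
contact_force: [0.4, -1.0, -1.8]
grip_width: 23.9
```

```bash
python3 - <<'E'
from h import *
c=cap('wrist','w4.png'); print(pose()[:3,3], bot.get_obs()['tcp_rot'],bot.get_obs()['grip_width'])
E
```

```text
[389.00210172 -27.91298285  99.33871409] [3.13842630e+00 6.52651824e-04 1.47991000e+00] 24.21228284707442
```

View pics/w4.png

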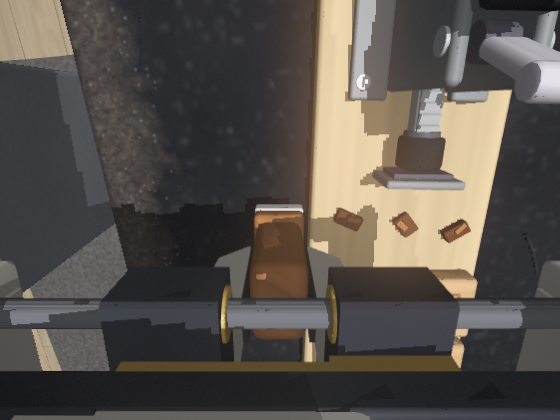

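```bash
python3 - <<'E'
from h import *
c=cap('wrist'); T=pose(); print(T[:3,3]); crop(c,'w4c.png',240,480,150,270,3.3)
O=np.array([475,6.2,0]);x=np.array([-.0906,-.9959,0]);y=np.array([.9959,-.0906,0])
J=lambda p:np.round(((p-O)@x,(p-O)@y),1)
z=T[2,3]-60.6
for a in [(255,207,z+1),(303,207,z+1),(311,207,18),(348,220,22),(405,224,22),(456,231,22),(420,186,52),(420,190,20)]: print(a,J(onz(c,*a)))
E
```

```text
[388.82438323 -27.80918957  99.22422604]
(255, 207, np.float64(39.6242260378506)) [ 22.5 -95.3]
(303, 207, np.float64(39.6242260378506)) [ 22.5 -66.5]
(311, 207, 18) [ 29.3 -59.5]
(348, 220, 22) [ 37.1 -35.1]
(405, 224, 22) [39.9  3. ]
(456, 231, 22) [44.9 37.9]
(420, 186, 52) [ 6.5 -3.2]
(420, 190, 20) [17.1 11. ]
```

View pics/w4c.png

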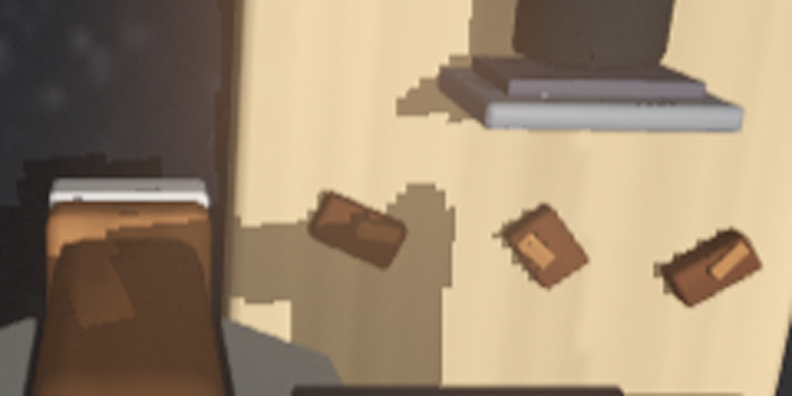

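Emit:
{"name": "play_rows", "arguments": {
  "moves": [255, 0, -1, 10, 0, 255, 0, -1, 17, 0, 255, 0, -1, 17, 0, 255, 0, -1, 17, 0, 255, 0, -1, 17, 0]
}}

```text
time: 5.95
tool_pos: [387.1, -27.3, 81.3]
tcp_rot: [3.141, 0.0, 1.481]
contact_force: [0.5, 0.4, -1.5]
grip_width: 23.5
```

```bash
python3 - <<'E'
from h import *
import time
for i in range(4):
  c=cap('wrist'); print(pose()[:3,3], bot.get_obs()['contact_force'])
E
```

```text
[387.18120121 -27.33067421  81.30967148] [ 0.51422756  0.29655731 -0.66040997]
[387.17088561 -27.31260218  81.29955105] [-1.17649973 -0.29344129 -1.44567303]
[387.12567676 -27.32430743  81.27439158] [ 0.52423852 -0.22074824 -1.6793761 ]
[387.05843928 -27.29509021  81.20036777] [-0.95282856  0.59573887 -1.55058068]
```

Emit:
{"name": "play_rows", "arguments": {
  "moves": [255, 0, 2, 1.2, 0, 255, 0, 10, 1.2, 0, 255, 0, 20, 1.2, 0, 255, 0, 30, 1.2, 0, 255, 0, 40, 1.2, 0, 255, 0, 50, 1.2, 0, 255, 0, 60, 1.2, 0, 255, 0, 70, 1.2, 0]
}}

```text
time: 6.82
tool_pos: [457.7, -33.7, 79.7]
tcp_rot: [3.141, 0.0, 1.481]
contact_force: [-0.6, 0.1, -1.5]
grip_width: 23.8
```

```bash
python3 - <<'E'
from h import *
c=cap('wrist','w5.png'); print(pose()[:3,3], bot.get_obs()['tcp_rot'],bot.get_obs()['grip_width'])
E
```

```text
[459.91191246 -34.13227559  79.97884167] [3.13831981e+00 4.71622620e-04 1.48031104e+00] 23.65295980533229
```

View pics/w5.png

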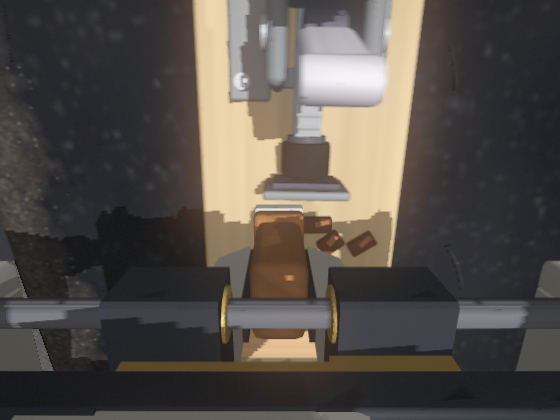

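Emit:
{"name": "play_rows", "arguments": {
  "moves": [255, 1, 8, 0, 0, 255, 2, 16, 0, 0, 255, 2, 24, 0, 0, 255, 2, 32, 0, 0, 255, 2, 40, 0, 0, 255, 2, 48, 0, 0, 255, 2, 48, 0, 0]
}}

```text
time: 7.45
tool_pos: [506.5, -36.2, 79.9]
tcp_rot: [3.14, 0.0, 1.48]
contact_force: [-0.0, 0.0, -1.8]
grip_width: 23.7
```

```bash
python3 - <<'E'
from h import *
c=cap('wrist','w6.png'); print(pose()[:3,3], bot.get_obs()['tcp_rot'],bot.get_obs()['grip_width'])
E
```

```text
[505.37550935 -36.05190441  79.72742925] [3.14096060e+00 1.73335450e-04 1.48053483e+00] 23.951026976561383
```

View pics/w6.png

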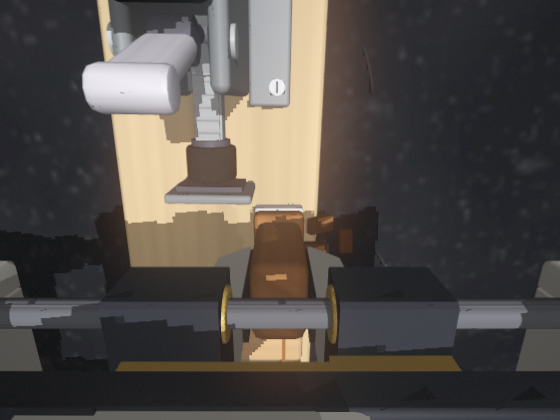

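Emit:
{"name": "play_rows", "arguments": {
  "moves": [255, 0, 8, 0, 0, 255, 0, 16, 0, 0, 255, 0, 24, 0, 0, 255, 0, 32, 0, 0, 255, 0, 40, 0, 0, 255, 0, 40, 0, 0]
}}

```text
time: 8.0
tool_pos: [546.4, -39.8, 79.9]
tcp_rot: [3.14, 0.0, 1.48]
contact_force: [-0.5, 0.2, -1.0]
grip_width: 24.0
```

```bash
python3 - <<'E'
from h import *
c=cap('wrist','w7.png'); print(pose()[:3,3], bot.get_obs()['tcp_rot'],bot.get_obs()['grip_width'])
E
```

```text
[545.22257044 -39.62995346  79.62612346] [3.14110726e+00 1.60342795e-04 1.48060040e+00] 23.400262502039297
```

View pics/w7.png

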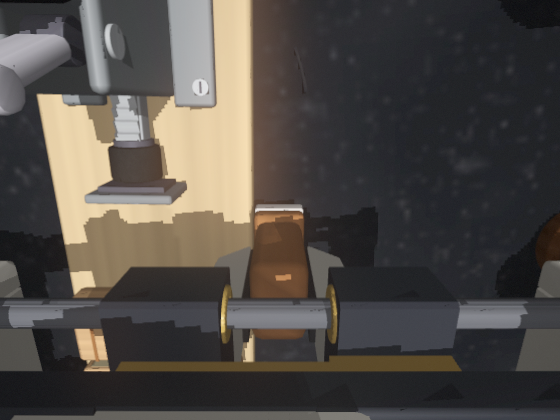

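Emit:
{"name": "play_rows", "arguments": {
  "moves": [255, 0, 0, -40, 0, 255, 0, 0, -80, 0, 255, -20, -5, -115, 0, 255, -50, -10, -145, 0, 255, -80, -16, -155, 0, 255, -102, -16, -155, 0, 255, -102, -16, -155, 0, 255, -102, -16, -155, 0]
}}

```text
time: 8.72
tool_pos: [518.6, -140.4, 234.7]
tcp_rot: [-3.141, -0.0, 1.478]
contact_force: [0.5, 0.3, -2.0]
grip_width: 23.4
```

```bash
python3 - <<'E'
from h import *
c=cap('wrist','w8.png'); print(pose()[:3,3], bot.get_obs()['tcp_rot'],bot.get_obs()['grip_width'])
E
```

```text
[ 518.72144806 -139.41017391  234.33897308] [-3.14042825e+00 -7.64850589e-04  1.47942047e+00] 24.328936104379263
```

View pics/w8.png

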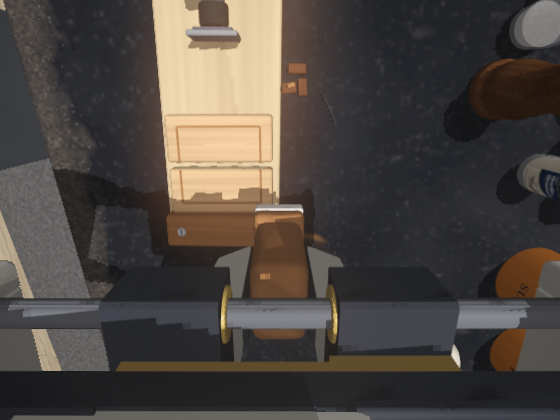

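```bash
python3 - <<'E'
from h import *
c=cap('wrist'); crop(c,'w8c.png',230,360,30,140,6)
O=np.array([475,6.2,0]);x=np.array([-.0906,-.9959,0]);y=np.array([.9959,-.0906,0])
J=lambda p:np.round(((p-O)@x,(p-O)@y),1)
for a in [(297,69,6),(289,88,6),(303,87,6),(281,88,18),(282,60,18)]: print(a,J(onz(c,*a)))
E
```

```text
(297, 69, 6) [30.9 75.9]
(289, 88, 6) [48.8 68.1]
(303, 87, 6) [47.8 82.2]
(281, 88, 18) [49.2 60. ]
(282, 60, 18) [23.9 60.9]
```

View pics/w8c.png

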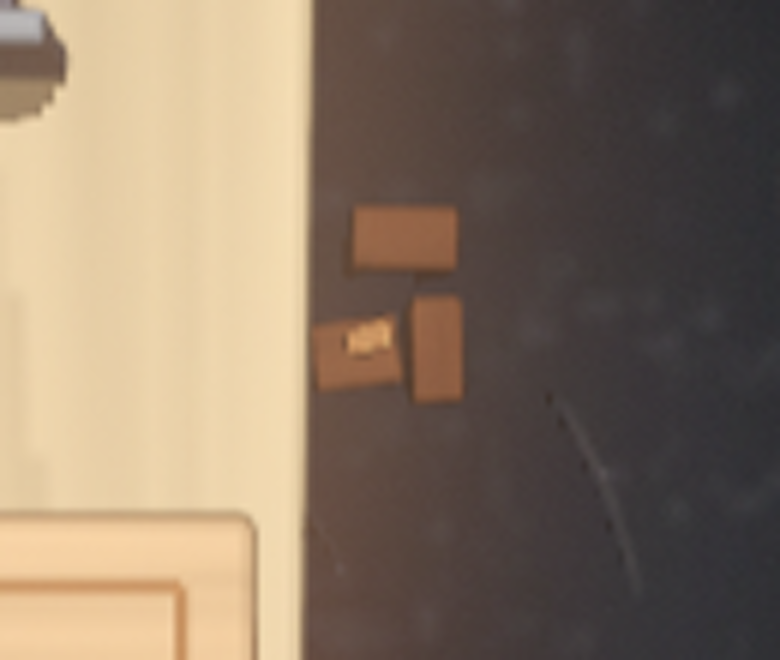

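Emit:
{"name": "play_rows", "arguments": {
  "moves": [255, -37, -13, 0, 0, 255, -74, -26, 0, 0, 255, -110, -40, 10, 0, 255, -145, -52, 30, 0, 255, -177, -63, 60, 0, 255, -177, -63, 95, 0, 255, -177, -63, 130, 0, 255, -177, -63, 155, 0]
}}

```text
time: 9.48
tool_pos: [439.5, -308.7, 76.5]
tcp_rot: [-3.138, -0.003, 1.48]
contact_force: [-0.3, 0.2, -1.4]
grip_width: 23.9
```

Emit:
{"name": "play_rows", "arguments": {
  "moves": [255, 0, 0, 8, 0, 255, 0, 0, 13, 0, 255, 0, 0, 13, 0, 255, 0, 0, 13, 0, 255, 0, 0, 13, 0]
}}

```text
time: 9.9
tool_pos: [441.7, -310.7, 68.5]
tcp_rot: [3.139, 0.002, 1.481]
contact_force: [-0.5, -0.1, -1.6]
grip_width: 23.9
```

```bash
python3 - <<'E'
from h import *
for i in range(3):
  c=cap('scene','s9.png'); print(pose()[:3,3], bot.get_obs()['tcp_rot'],bot.get_obs()['contact_force'])
E
```

```text
[ 441.5271097  -310.72009285   68.43841639] [3.13907781e+00 2.05330959e-03 1.48105800e+00] [-0.76990796  0.11450241 -1.31126457]
[ 441.34844638 -310.66203576   68.24103464] [3.13936499e+00 1.80915345e-03 1.48088166e+00] [-0.31747182 -0.41270174 -0.76768534]
[ 441.14896286 -310.61205333   68.03377209] [3.13973970e+00 1.52679142e-03 1.48076647e+00] [-0.08664513  0.24093971 -1.4592772 ]
```

Emit:
{"name": "play_rows", "arguments": {
  "moves": [255, 0, 0, 4, 0, 255, 0, 0, 5.5, 0, 255, 0, 0, 5.5, 0, 255, 0, 0, 5.5, 0, 255, 0, 0, 5.5, 0, 255, 0, 0, 5.5, 0]
}}

```text
time: 10.55
tool_pos: [440.6, -310.3, 61.3]
tcp_rot: [3.142, 0.0, 1.48]
contact_force: [-0.0, -0.6, -1.2]
grip_width: 23.7
```

Emit:
{"name": "play_rows", "arguments": {
  "moves": [255, 0, 0, 0.7, 0, 255, 0, 0, 0.7, 0, 255, 0, 0, 0.7, 0, 0, 0, 0, 0.7, 0, 0, 0, 0, 0.7, 0, 0, 0, 0, 0.7, 0, 0, 0, 0, 0.7, 0, 0, 0, 0, 0.7, 0]
}}

```text
time: 11.22
tool_pos: [440.6, -310.3, 60.6]
tcp_rot: [3.142, 0.0, 1.481]
contact_force: [-0.8, -0.6, 0.3]
grip_width: 52.7
```

Emit:
{"name": "play_rows", "arguments": {
  "moves": [0, 0, 0, 0, 0, 0, 0, 0, 0, 0, 0, 0, 0, 0, 0, 0, 0, 0, 0, 0, 0, 0, 0, 0, 0, 0, 0, 0, 0, 0, 0, 0, 0, 0, 0]
}}

```text
time: 11.8
tool_pos: [440.6, -310.3, 60.6]
tcp_rot: [3.142, 0.0, 1.48]
contact_force: [0.4, -0.3, -0.3]
grip_width: 91.4
```

Emit:
{"name": "play_rows", "arguments": {
  "moves": [0, 0, 0, -30, 0, 0, 0, 0, -70, 0, 0, 0, 0, -110, 0, 0, 20, 0, -150, 6, 0, 55, 1, -180, 12, 0, 95, 2, -190, 18, 0, 135, 3, -190, 25, 0, 175, 3, -190, 32]
}}

```text
time: 12.47
tool_pos: [458.9, -144.9, 252.0]
tcp_rot: [3.138, -0.001, 0.935]
contact_force: [0.7, -0.1, 0.0]
grip_width: 91.9
```

```bash
python3 - <<'E'
from h import *
c=cap('scene'); print(pose()[:3,3], bot.get_obs()['tcp_rot']); crop(c,'s10.png',200,400,140,350,2.8)
E
```

```text
[ 458.62738507 -138.76055366  251.45579963] [-3.14073659 -0.00357937  0.9267181 ]
```

View pics/s10.png

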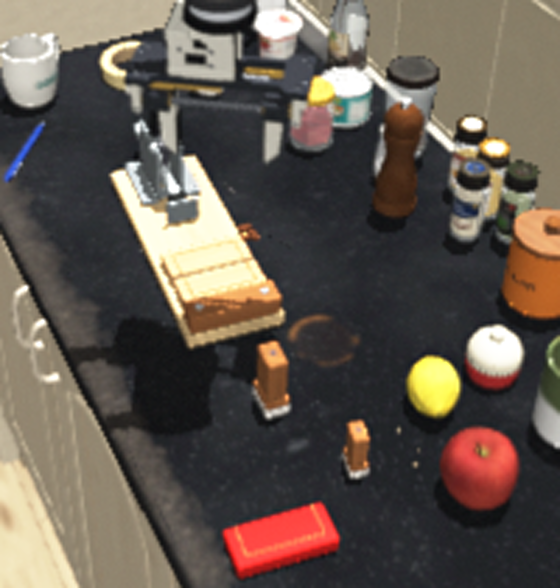

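Emit:
{"name": "play_rows", "arguments": {
  "moves": [0, 30, -18, 0, 7, 0, 60, -36, 0, 14, 0, 90, -54, 0, 21, 0, 120, -72, 0, 28, 0, 150, -90, 0, 35, 0, 175, -106, 0, 42, 0, 190, -116, 0, 49, 0, 190, -116, 0, 56]
}}

```text
time: 13.18
tool_pos: [476.4, 79.1, 250.4]
tcp_rot: [-3.14, 0.0, 0.013]
contact_force: [-0.1, -0.1, -0.3]
grip_width: 91.7
```

Emit:
{"name": "play_rows", "arguments": {
  "moves": [0, 0, 0, 0, 2, 0, 0, 0, 0, 2, 0, 0, 0, 0, 2]
}}

```text
time: 13.43
tool_pos: [476.6, 75.5, 250.4]
tcp_rot: [3.141, 0.0, -0.018]
contact_force: [0.3, -0.1, 0.8]
grip_width: 92.1
```

```bash
python3 - <<'E'
from h import *
c=cap('wrist','w11.png'); print(pose()[:3,3], bot.get_obs()['tcp_rot'])
E
```

```text
[476.59104826  75.38540211 250.43035965] [ 3.14147585e+00  1.39729626e-04 -1.83868799e-02]
```

View pics/w11.png

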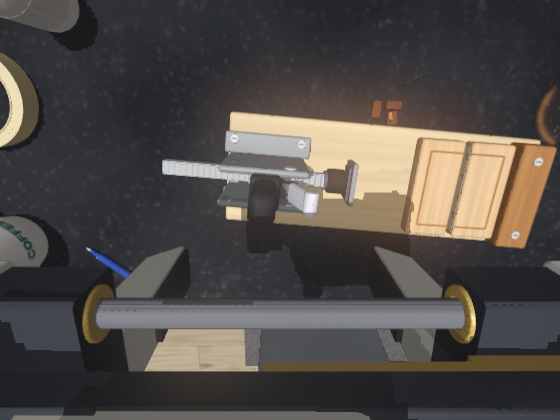

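```bash
python3 - <<'E'
from h import *
c=cap('wrist'); T=pose(); crop(c,'w11c.png',150,370,100,250,3.6)
O=np.array([475,6.2,0]);x=np.array([-.0906,-.9959,0]);y=np.array([.9959,-.0906,0])
J=lambda p:np.round(((p-O)@x,(p-O)@y),1)
for a in [(264,183,158),(311,201,135),(351,182,52),(30,235,86),(20,105,25)]: p=onz(c,*a);print(a,J(p),p.round(1))
E
```

```text
(264, 183, 158) [-80.1  22.8] [504.9  84.  158. ]
(311, 201, 135) [-44.    5.7] [484.7  49.5 135. ]
(351, 182, 52) [4.1 4.5] [479.2   1.7  52. ]
(30, 235, 86) [-300.4  -61.2] [441.2 310.9  86. ]
(20, 105, 25) [-336.    53.8] [559.  335.9  25. ]
```

View pics/w11c.png

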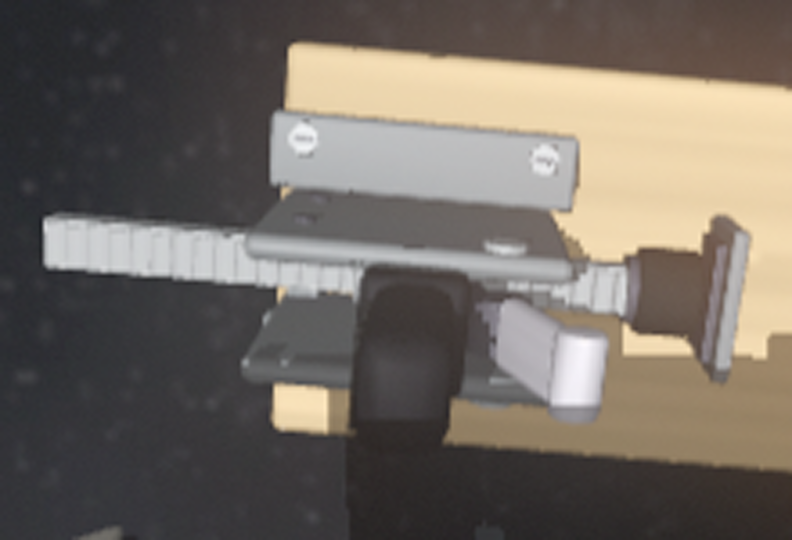

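```bash
python3 - <<'E'
from h import *
c=cap('wrist'); T=pose()
O=np.array([475,6.2,0]);x=np.array([-.0906,-.9959,0]);y=np.array([.9959,-.0906,0])
J=lambda p:np.round(((p-O)@x,(p-O)@y),1)
P=lambda u,v,z: onz(c,150+u/3.6,100+v/3.6,z)
for a in [(352,395,158),(449,400,158),(400,432,158),(402,365,158),(608,370,129),(553,370,135),(580,405,129),(582,335,135)]: p=P(*a);print(a,J(p),p.round(1))
E
```

```text
(352, 395, 158) [-90.3   2.8] [485.9  95.8 158. ]
(449, 400, 158) [-71.3   3.1] [484.6  76.9 158. ]
(400, 432, 158) [-80.5  -4.2] [478.1  86.7 158. ]
(402, 365, 158) [-80.9   9.6] [491.9  85.9 158. ]
(608, 370, 129) [-36.8   3. ] [481.3  42.6 129. ]
(553, 370, 135) [-49.4   3.9] [483.4  55.  135. ]
(580, 405, 129) [-42.1  -5.5] [473.4  48.6 129. ]
(582, 335, 135) [-44.  12.] [491.   48.9 135. ]
```

Emit:
{"name": "play_rows", "arguments": {
  "moves": [0, 7, -7, 10, 4, 0, 7, -7, 40, 4, 0, 7, -7, 75, 4, 0, 7, -7, 75, 4, 0, 7, -7, 75, 4, 0, 7, -7, 75, 4]
}}

```text
time: 14.08
tool_pos: [484.6, 82.3, 177.0]
tcp_rot: [-3.142, -0.002, -0.09]
contact_force: [0.4, -0.1, -0.3]
grip_width: 91.8
```

```bash
python3 - <<'E'
from h import *
c=cap('wrist','w12.png'); print(pose()[:3,3], bot.get_obs()['tcp_rot'],bot.get_obs()['contact_force'])
s=cap('scene');crop(s,'s12.png',220,320,140,240,6)
E
```

```text
[484.96402185  82.31970108 177.42958377] [-3.1413306  -0.00322588 -0.08989812] [-0.10481994  0.1829868   0.07440071]
```

View pics/w12.png

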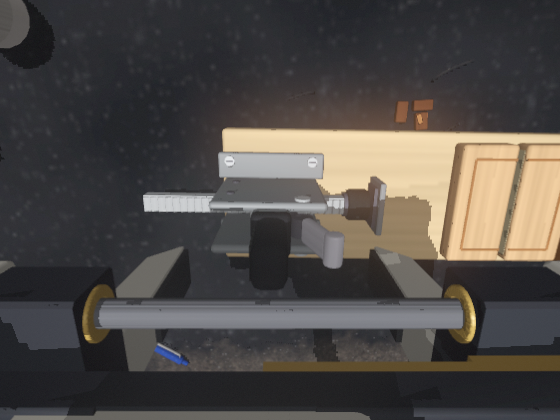

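View pics/s12.png

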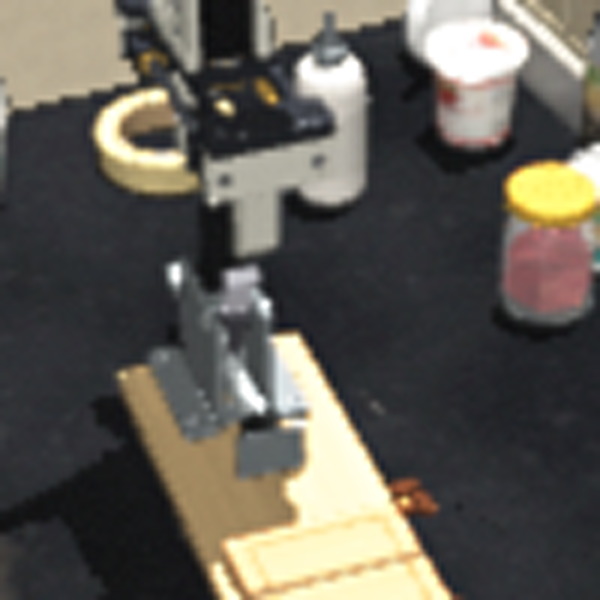

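```bash
python3 - <<'E'
from h import *
c=cap('wrist'); T=pose(); crop(c,'w12c.png',200,380,180,310,4.4)
Ti=np.linalg.inv(T)
for a in [(249,270,158),(291,270,158),(270,288,158),(270,245,158),(322,245,135),(343,250,129),(333,265,129)]: p=onz(c,*a);print(a,(Ti@[*p,1])[:3].round(1))
E
```

```text
(249, 270, 158) [  0.7 -14.1  19.4]
(291, 270, 158) [ 0.7  7.1 19.4]
(270, 288, 158) [-9.5 -3.6 19.4]
(270, 245, 158) [14.4 -3.4 19.4]
(322, 245, 135) [ 4.3 25.4 42.4]
(343, 250, 129) [-1.5 38.8 48.4]
(333, 265, 129) [-11.3  33.3  48.3]
```

View pics/w12c.png

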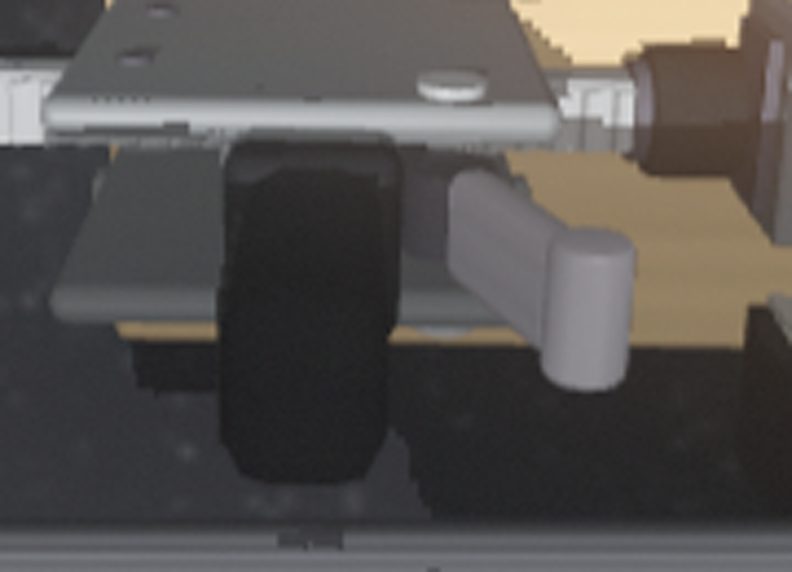

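Emit:
{"name": "play_rows", "arguments": {
  "moves": [0, 0, 0, 20, 0, 0, 0, 0, 42, 0, 0, 0, 0, 42, 0, 0, 0, 0, 42, 0, 0, 0, 0, 42, 0, 30, 0, 0, 42, 0, 30, 0, 0, 42, 0, 30, 0, 0, 42, 0]
}}

```text
time: 14.9
tool_pos: [484.2, 82.5, 134.4]
tcp_rot: [-3.142, -0.002, -0.09]
contact_force: [-0.2, -0.3, -0.5]
grip_width: 81.4
```

Emit:
{"name": "play_rows", "arguments": {
  "moves": [60, 0, 0, 0, 0, 60, 0, 0, 0, 0, 60, 0, 0, 0, 0, 60, 0, 0, 0, 0]
}}

```text
time: 15.23
tool_pos: [483.9, 82.1, 133.7]
tcp_rot: [3.141, -0.001, -0.09]
contact_force: [-0.1, -4.5, 1.9]
grip_width: 70.2
```

Emit:
{"name": "play_rows", "arguments": {
  "moves": [100, 0, 0, 0, 0, 100, 0, 0, 0, 0, 100, 0, 0, 0, 0, 100, 0, 0, 0, 0]
}}

```text
time: 15.57
tool_pos: [484.0, 81.9, 133.7]
tcp_rot: [3.141, -0.001, -0.09]
contact_force: [0.3, -4.6, 3.4]
grip_width: 56.1
```

Emit:
{"name": "play_rows", "arguments": {
  "moves": [136, 0, 0, 0, 0, 136, 0, 0, 0, 0, 136, 0, 0, 0, 0, 136, 0, 0, 0, 0]
}}

```text
time: 15.9
tool_pos: [484.0, 81.8, 133.8]
tcp_rot: [3.14, -0.001, -0.09]
contact_force: [-1.3, -5.5, 4.2]
grip_width: 43.2
```

```bash
python3 - <<'E'
from h import *
o=bot.get_obs();print(o['tool_pos'],o['grip_width'],o['contact_force'])
c=cap('wrist','w13.png')
E
```

```text
[483.99541396  81.82461157 133.76358268] 43.22145496631244 [-1.2672481  -5.52724453  4.20033098]
```

View pics/w13.png

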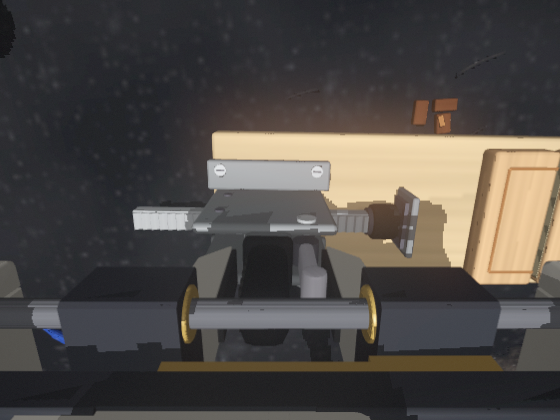

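Emit:
{"name": "play_rows", "arguments": {
  "moves": [141, 0, 0, 0, 0, 141, 0, 0, 0, 0, 141, 0, 0, 0, 0]
}}

```text
time: 16.2
tool_pos: [484.0, 82.1, 133.7]
tcp_rot: [3.141, -0.001, -0.09]
contact_force: [-0.3, -4.5, 2.5]
grip_width: 41.2
```

Emit:
{"name": "play_rows", "arguments": {
  "moves": [145, 0, 0, 0, 0, 145, 0, 0, 0, 0, 145, 0, 0, 0, 0]
}}

```text
time: 16.45
tool_pos: [483.9, 82.5, 133.5]
tcp_rot: [3.142, -0.0, -0.09]
contact_force: [-0.1, -4.3, 2.3]
grip_width: 39.3
```

Emit:
{"name": "play_rows", "arguments": {
  "moves": [150, 0, 0, 0, 0, 150, 0, 0, 0, 0, 150, 0, 0, 0, 0]
}}

```text
time: 16.7
tool_pos: [483.9, 82.0, 133.5]
tcp_rot: [3.141, -0.0, -0.09]
contact_force: [0.4, -6.6, 2.9]
grip_width: 37.6
```

```bash
python3 - <<'E'
from h import *
o=bot.get_obs();print(o['tool_pos'],o['grip_width'],o['contact_force'],o['tau'])
c=cap('wrist','w14.png');crop(c,'w14c.png',150,450,160,340,2.6)
E
```

```text
[483.88106377  82.00238375 133.53443467] 37.577577248567884 [ 0.42163796 -6.60310089  2.87610871] [ 3.35261777e+00 -4.08235753e+01 -1.89860022e+01  1.71390295e+00
  9.73036018e-03  7.28588966e-04]
```

View pics/w14c.png

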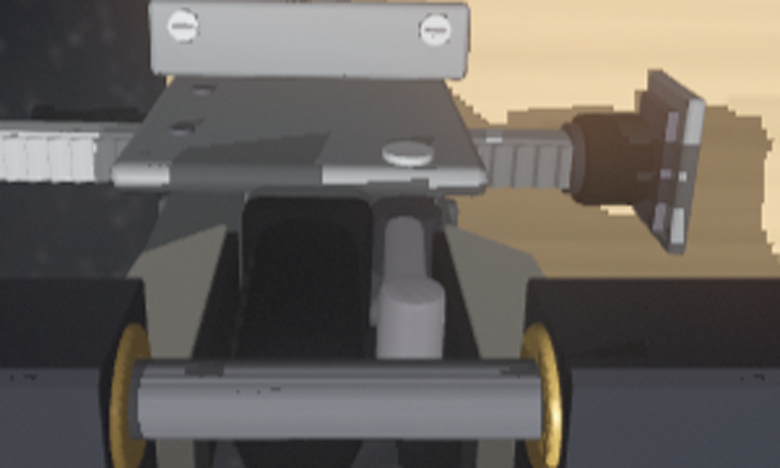

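Emit:
{"name": "play_rows", "arguments": {
  "moves": [154, 0, 0, 0, 0, 154, 0, 0, 0, 0, 154, 0, 0, 0, 0]
}}

```text
time: 17.0
tool_pos: [483.8, 81.4, 133.5]
tcp_rot: [3.14, -0.0, -0.089]
contact_force: [-0.4, -9.6, 2.4]
grip_width: 36.5
```

Emit:
{"name": "play_rows", "arguments": {
  "moves": [35, 0, 0, 0, 0, 35, 0, 0, 0, 0, 35, 0, 0, 0, 0, 35, 0, 0, 0, 0, 35, 0, 0, 0, 0, 35, 0, 0, 0, 0, 35, 0, 0, 0, 0, 35, 0, 0, 0, 0]
}}

```text
time: 17.67
tool_pos: [483.7, 82.8, 133.5]
tcp_rot: [-3.141, 0.0, -0.09]
contact_force: [-0.6, 0.5, 0.6]
grip_width: 78.4
```

```bash
python3 - <<'E'
from h import *
o=bot.get_obs();print(o['tool_pos'],o['grip_width'],o['contact_force'])
c=cap('wrist','w15.png')
E
```

```text
[483.72405307  82.81026113 133.50871417] 78.42943164393057 [-0.6425082   0.45348728  0.55864242]
```

View pics/w15.png

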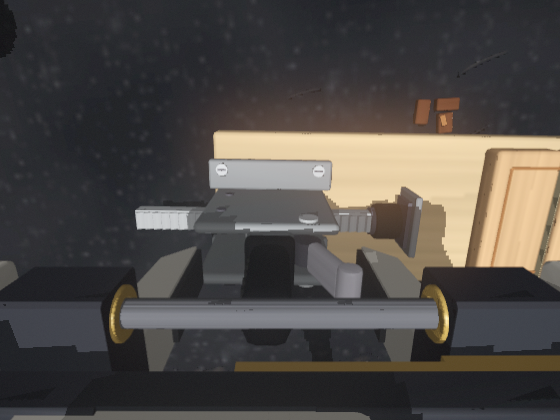

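```bash
cat >> h.py <<'E'
O=np.array([475,6.2,0]);x=np.array([-.0906,-.9959,0]);y=np.array([.9959,-.0906,0])
J=lambda p:np.round(((p-O)@x,(p-O)@y),1)
E
python3 - <<'E'
from h import *
c=cap('wrist');crop(c,'w15c.png',330,560,130,290,3.4)
for a in [(404,189,52),(418,199,52),(483,200,36)]: print(a,J(onz(c,*a)))
E
```

```text
(404, 189, 52) [ 6.  28.8]
(418, 199, 52) [16.1 22. ]
(483, 200, 36) [69.4 16.7]
```

View pics/w15c.png

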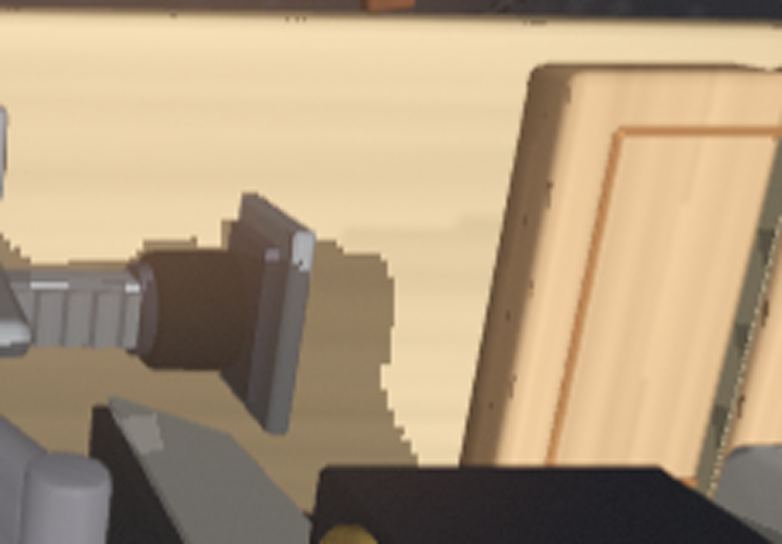

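Emit:
{"name": "play_rows", "arguments": {
  "moves": [153, 0, 0, 0, 0, 153, 0, 0, 0, 0, 153, 0, 0, 0, 0, 153, 0, 0, 0, 0, 153, 0, 0, 0, 0, 153, 0, 0, 0, 0, 153, 0, 0, 0, 0, 153, 0, 0, 0, 0]
}}

```text
time: 18.43
tool_pos: [484.2, 81.7, 133.9]
tcp_rot: [3.14, -0.001, -0.09]
contact_force: [0.3, -8.3, 3.7]
grip_width: 37.4
```

Emit:
{"name": "play_rows", "arguments": {
  "moves": [35, 0, 0, 0, 0, 35, 0, 0, 0, 0, 35, 0, 0, 0, 0, 35, 0, 0, 0, 0, 35, 0, 0, 0, 0, 35, 0, 0, 0, 0, 35, 0, 0, 0, 0, 35, 0, 0, 0, 0]
}}

```text
time: 19.1
tool_pos: [483.7, 82.8, 133.5]
tcp_rot: [-3.141, 0.0, -0.09]
contact_force: [0.5, -0.2, -0.2]
grip_width: 78.7
```

Emit:
{"name": "play_rows", "arguments": {
  "moves": [153, 0, 0, 0, 0, 153, 0, 0, 0, 0, 153, 0, 0, 0, 0, 153, 0, 0, 0, 0, 153, 0, 0, 0, 0, 153, 0, 0, 0, 0, 153, 0, 0, 0, 0, 153, 0, 0, 0, 0]
}}

```text
time: 19.77
tool_pos: [484.2, 81.7, 133.9]
tcp_rot: [3.14, -0.001, -0.09]
contact_force: [-1.2, -7.9, 3.5]
grip_width: 37.7
```

Emit:
{"name": "play_rows", "arguments": {
  "moves": [35, 0, 0, 0, 0, 35, 0, 0, 0, 0, 35, 0, 0, 0, 0, 35, 0, 0, 0, 0, 35, 0, 0, 0, 0, 35, 0, 0, 0, 0, 35, 0, 0, 0, 0, 35, 0, 0, 0, 0]
}}

```text
time: 20.43
tool_pos: [483.7, 82.8, 133.5]
tcp_rot: [-3.141, -0.0, -0.09]
contact_force: [-0.2, -0.2, -0.4]
grip_width: 78.9
```

Emit:
{"name": "play_rows", "arguments": {
  "moves": [153, 0, 0, 0, 0, 153, 0, 0, 0, 0, 153, 0, 0, 0, 0, 153, 0, 0, 0, 0, 153, 0, 0, 0, 0, 153, 0, 0, 0, 0, 153, 0, 0, 0, 0, 153, 0, 0, 0, 0]
}}

```text
time: 21.1
tool_pos: [484.2, 81.7, 134.0]
tcp_rot: [3.14, -0.001, -0.09]
contact_force: [-0.3, -7.0, 2.2]
grip_width: 36.8
```

Emit:
{"name": "play_rows", "arguments": {
  "moves": [35, 0, 0, 0, 0, 35, 0, 0, 0, 0, 35, 0, 0, 0, 0, 35, 0, 0, 0, 0, 35, 0, 0, 0, 0, 35, 0, 0, 0, 0, 35, 0, 0, 0, 0, 35, 0, 0, 0, 0]
}}

```text
time: 21.77
tool_pos: [483.8, 82.8, 133.5]
tcp_rot: [-3.141, -0.0, -0.09]
contact_force: [0.2, -0.5, 0.5]
grip_width: 78.7
```

```bash
python3 - <<'E'
from h import *
o=bot.get_obs();print(o['tool_pos'],o['grip_width'],o['contact_force'])
c=cap('wrist','w16.png');crop(c,'w16c.png',330,560,130,290,3.4)
E
```

```text
[483.75043108  82.79303624 133.50048249] 78.74123622262637 [ 0.184488   -0.47317501  0.51445495]
```

View pics/w16c.png

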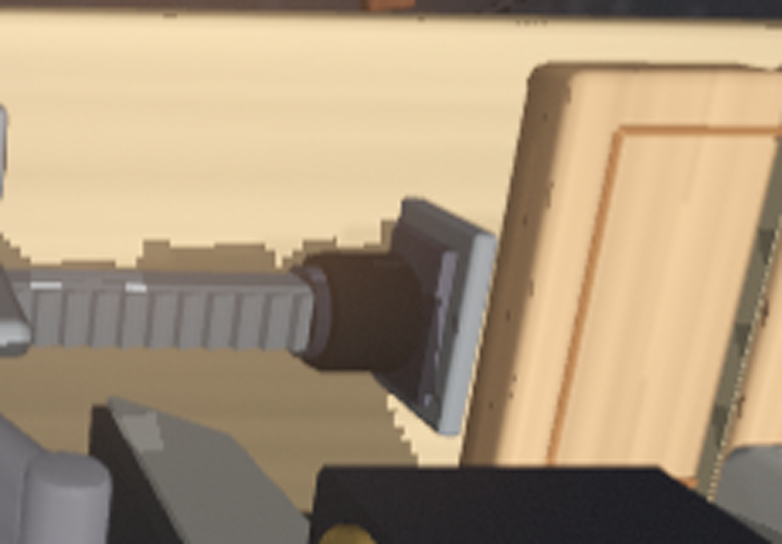

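```bash
python3 - <<'E'
from h import *
c=cap('wrist')
P=lambda u,v,z: onz(c,330+u/3.4,130+v/3.4,z)
for a in [(493,236,52),(462,432,52),(460,432,36),(520,120,18),(535,70,36),(475,460,36),(574,75,36),(500,460,36)]: print(a,J(P(*a)))
E
```

```text
(493, 236, 52) [53.9 21.8]
(462, 432, 52) [ 54.9 -20.2]
(460, 432, 36) [ 64.1 -28. ]
(520, 120, 18) [75.7 38.3]
(535, 70, 36) [66.  51.8]
(475, 460, 36) [ 68.6 -34.8]
(574, 75, 36) [74.  50.8]
(500, 460, 36) [ 74.2 -34.8]
```

Emit:
{"name": "play_rows", "arguments": {
  "moves": [153, 0, 0, 0, 0, 153, 0, 0, 0, 0, 153, 0, 0, 0, 0, 153, 0, 0, 0, 0, 153, 0, 0, 0, 0, 153, 0, 0, 0, 0, 153, 0, 0, 0, 0, 153, 0, 0, 0, 0]
}}

```text
time: 22.53
tool_pos: [484.2, 81.7, 133.9]
tcp_rot: [3.14, -0.001, -0.09]
contact_force: [-0.1, -8.2, 3.4]
grip_width: 37.3
```

Emit:
{"name": "play_rows", "arguments": {
  "moves": [35, 0, 0, 0, 0, 35, 0, 0, 0, 0, 35, 0, 0, 0, 0, 35, 0, 0, 0, 0, 35, 0, 0, 0, 0, 35, 0, 0, 0, 0, 35, 0, 0, 0, 0, 35, 0, 0, 0, 0]
}}

```text
time: 23.2
tool_pos: [483.7, 82.8, 133.5]
tcp_rot: [-3.141, 0.0, -0.09]
contact_force: [0.3, 1.1, -0.6]
grip_width: 79.0
```

Emit:
{"name": "play_rows", "arguments": {
  "moves": [80, 0, 0, 0, 0, 80, 0, 0, 0, 0, 80, 0, 0, 0, 0, 100, 0, 0, 0, 0, 100, 0, 0, 0, 0, 100, 0, 0, 0, 0]
}}

```text
time: 23.7
tool_pos: [484.2, 81.6, 134.0]
tcp_rot: [3.14, -0.001, -0.09]
contact_force: [0.2, -5.8, 3.4]
grip_width: 55.7
```

Emit:
{"name": "play_rows", "arguments": {
  "moves": [120, 0, 0, 0, 0, 120, 0, 0, 0, 0, 120, 0, 0, 0, 0]
}}

```text
time: 23.95
tool_pos: [484.2, 81.6, 134.0]
tcp_rot: [3.14, -0.001, -0.09]
contact_force: [-1.2, -5.3, 3.9]
grip_width: 49.3
```

Emit:
{"name": "play_rows", "arguments": {
  "moves": [140, 0, 0, 0, 0, 140, 0, 0, 0, 0, 140, 0, 0, 0, 0]
}}

```text
time: 24.2
tool_pos: [484.3, 81.4, 134.1]
tcp_rot: [3.14, -0.002, -0.09]
contact_force: [-0.8, -7.5, 5.0]
grip_width: 41.9
```

```bash
python3 - <<'E'
from h import *
o=bot.get_obs();print(o['tool_pos'],o['grip_width'],o['contact_force'])
c=cap('wrist','w17.png');crop(c,'w17c.png',330,560,130,290,3.4)
E
```

```text
[484.26711997  81.42538236 134.10679974] 41.89081555595571 [-0.78638827 -7.47414066  5.01498482]
```

View pics/w17c.png

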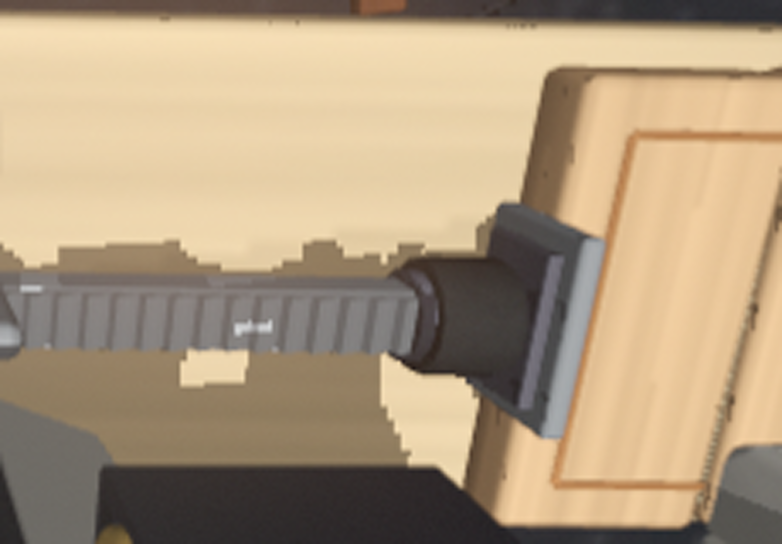

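Emit:
{"name": "play_rows", "arguments": {
  "moves": [148, 0, 0, 0, 0, 148, 0, 0, 0, 0, 153, 0, 0, 0, 0, 153, 0, 0, 0, 0, 153, 0, 0, 0, 0]
}}

```text
time: 24.67
tool_pos: [484.1, 81.5, 133.8]
tcp_rot: [3.14, -0.001, -0.089]
contact_force: [-0.1, -8.4, 3.7]
grip_width: 36.4
```

Emit:
{"name": "play_rows", "arguments": {
  "moves": [35, 0, 0, 0, 0, 35, 0, 0, 0, 0, 35, 0, 0, 0, 0, 35, 0, 0, 0, 0, 35, 0, 0, 0, 0, 35, 0, 0, 0, 0, 35, 0, 0, 0, 0, 35, 0, 0, 0, 0]
}}

```text
time: 25.33
tool_pos: [483.7, 82.8, 133.5]
tcp_rot: [-3.141, 0.0, -0.09]
contact_force: [0.8, -0.0, -0.3]
grip_width: 78.7
```

```bash
python3 - <<'E'
from h import *
o=bot.get_obs();print(o['tool_pos'],o['grip_width'],o['contact_force'])
c=cap('wrist','w18.png');crop(c,'w18c.png',330,560,130,290,3.4)
s=cap('scene');crop(s,'s18.png',240,320,190,270,7)
P=lambda u,v,z: onz(c,330+u/3.4,130+v/3.4,z)
E
```

```text
[483.71843355  82.77712221 133.49158879] 78.68721654323778 [ 0.82483416 -0.02283772 -0.3261712 ]
```

View pics/w18c.png

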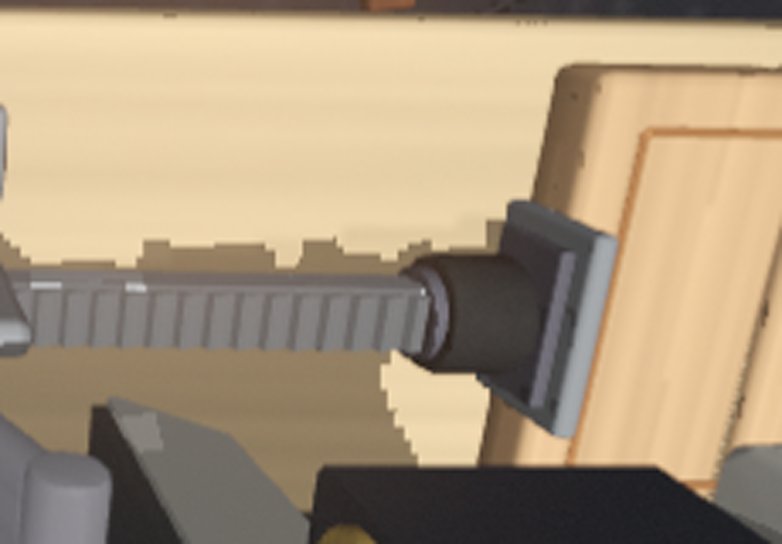

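View pics/s18.png

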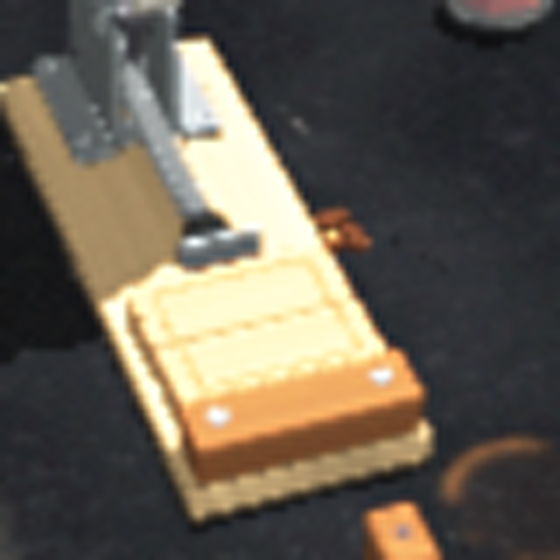

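Emit:
{"name": "play_rows", "arguments": {
  "moves": [60, 0, 0, 0, 0, 60, 0, 0, 0, 0, 75, 0, 0, 0, 0, 75, 0, 0, 0, 0, 75, 0, 0, 0, 0]
}}

```text
time: 25.85
tool_pos: [484.0, 81.3, 134.0]
tcp_rot: [3.14, -0.001, -0.09]
contact_force: [-0.6, -6.9, 4.5]
grip_width: 65.3
```

Emit:
{"name": "play_rows", "arguments": {
  "moves": [90, 0, 0, 0, 0, 90, 0, 0, 0, 0, 90, 0, 0, 0, 0]
}}

```text
time: 26.1
tool_pos: [484.1, 80.8, 134.2]
tcp_rot: [3.139, -0.001, -0.089]
contact_force: [-1.4, -10.3, 6.7]
grip_width: 59.6
```

Emit:
{"name": "play_rows", "arguments": {
  "moves": [100, 0, 0, 0, 0, 100, 0, 0, 0, 0, 100, 0, 0, 0, 0]
}}

```text
time: 26.35
tool_pos: [484.2, 80.3, 134.4]
tcp_rot: [3.138, -0.002, -0.089]
contact_force: [-2.8, -13.5, 8.1]
grip_width: 55.7
```

Emit:
{"name": "play_rows", "arguments": {
  "moves": [108, 0, 0, 0, 0, 108, 0, 0, 0, 0, 108, 0, 0, 0, 0]
}}

```text
time: 26.6
tool_pos: [484.3, 80.0, 134.6]
tcp_rot: [3.137, -0.002, -0.089]
contact_force: [-2.5, -14.1, 10.1]
grip_width: 53.0
```

Emit:
{"name": "play_rows", "arguments": {
  "moves": [116, 0, 0, 0, 0, 116, 0, 0, 0, 0, 116, 0, 0, 0, 0, 116, 0, 0, 0, 0]
}}

```text
time: 26.93
tool_pos: [484.3, 79.6, 134.8]
tcp_rot: [3.137, -0.002, -0.089]
contact_force: [-3.0, -15.7, 10.8]
grip_width: 50.1
```

```bash
python3 - <<'E'
from h import *
o=bot.get_obs();print(o['tool_pos'],o['grip_width'],o['contact_force'])
c=cap('wrist','w19.png');crop(c,'w19c.png',330,560,130,290,3.4)
E
```

```text
[484.31751513  79.62587817 134.75857263] 50.10717268467328 [ -3.04041027 -15.71033323  10.79226366]
```

View pics/w19.png

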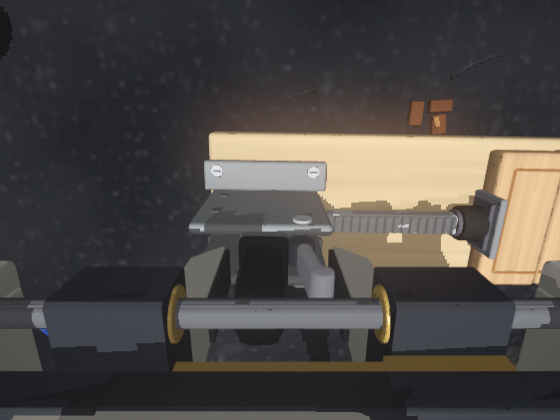

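View pics/w19c.png

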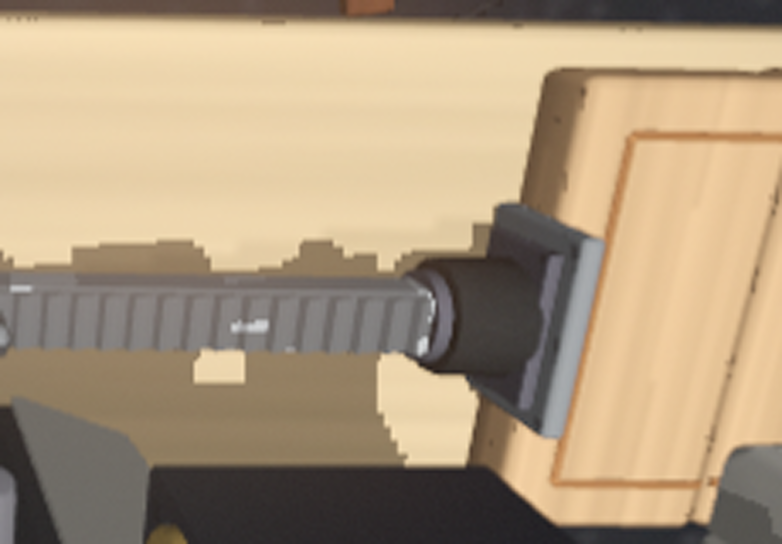

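Emit:
{"name": "play_rows", "arguments": {
  "moves": [124, 0, 0, 0, 0, 124, 0, 0, 0, 0, 124, 0, 0, 0, 0, 124, 0, 0, 0, 0]
}}

```text
time: 27.32
tool_pos: [484.4, 79.4, 134.9]
tcp_rot: [3.136, -0.002, -0.089]
contact_force: [-4.1, -16.0, 12.2]
grip_width: 47.4
```

Emit:
{"name": "play_rows", "arguments": {
  "moves": [132, 0, 0, 0, 0, 132, 0, 0, 0, 0, 132, 0, 0, 0, 0, 132, 0, 0, 0, 0]
}}

```text
time: 27.65
tool_pos: [484.5, 79.1, 135.1]
tcp_rot: [3.136, -0.003, -0.089]
contact_force: [-2.8, -18.9, 13.6]
grip_width: 44.5
```

Emit:
{"name": "play_rows", "arguments": {
  "moves": [138, 0, 0, 0, 0, 138, 0, 0, 0, 0, 138, 0, 0, 0, 0, 138, 0, 0, 0, 0]
}}

```text
time: 27.98
tool_pos: [484.5, 78.7, 135.1]
tcp_rot: [3.135, -0.003, -0.089]
contact_force: [-3.0, -20.1, 13.2]
grip_width: 42.0
```

```bash
python3 - <<'E'
from h import *
o=bot.get_obs();print(o['tool_pos'],o['grip_width'],o['contact_force'])
c=cap('wrist','w20.png');crop(c,'w20c.png',330,560,130,290,3.4)
E
```

```text
[484.4907691   78.68648602 135.09080969] 41.99557434467031 [ -3.02245346 -20.06926923  13.21613548]
```

View pics/w20c.png

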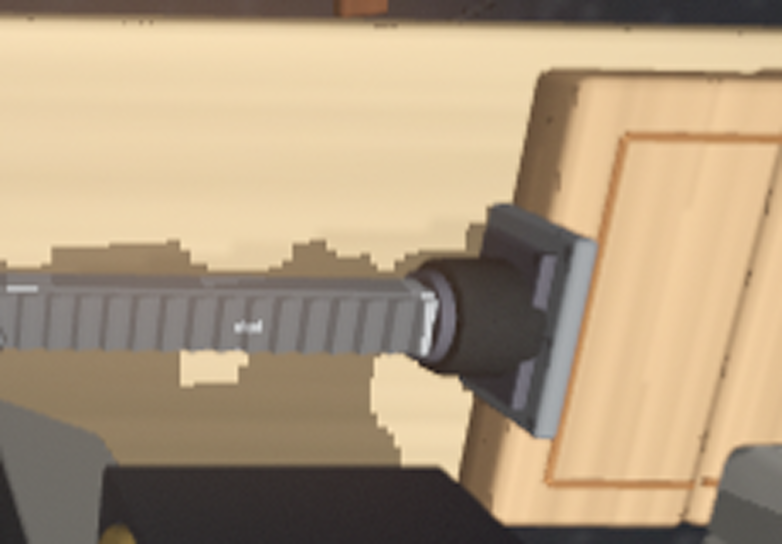

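Emit:
{"name": "play_rows", "arguments": {
  "moves": [143, 0, 0, 0, 0, 143, 0, 0, 0, 0, 143, 0, 0, 0, 0, 143, 0, 0, 0, 0, 143, 0, 0, 0, 0, 143, 0, 0, 0, 0]
}}

```text
time: 28.53
tool_pos: [484.5, 78.4, 135.2]
tcp_rot: [3.134, -0.003, -0.089]
contact_force: [-4.0, -22.8, 14.7]
grip_width: 40.5
```

Emit:
{"name": "play_rows", "arguments": {
  "moves": [143, 0, 0, 0, 0, 143, 0, 0, 0, 0, 143, 0, 0, 0, 0, 143, 0, 0, 0, 0, 143, 0, 0, 0, 0, 143, 0, 0, 0, 0, 143, 0, 0, 0, 0, 143, 0, 0, 0, 0]
}}

```text
time: 29.2
tool_pos: [484.5, 78.3, 135.2]
tcp_rot: [3.134, -0.003, -0.089]
contact_force: [-3.4, -22.7, 14.3]
grip_width: 40.4
```

```bash
python3 - <<'E'
from h import *
for i in range(4):
  s=cap('scene'); o=bot.get_obs();print(o['tool_pos'],o['grip_width'],o['contact_force'])
c=cap('wrist','w21.png');crop(s,'s21.png',220,330,180,310,4.5)
crop(c,'w21c.png',330,560,130,290,3.4)
E
```

```text
[484.47343823  78.3410484  135.14586504] 40.24355773886451 [ -2.97716015 -22.75286473  13.94455649]
[484.44792042  78.33778764 135.13545019] 40.405072360058966 [ -4.43703553 -22.11220406  14.01149765]
[484.48276182  78.34949299 135.15571236] 40.25505984734605 [ -4.33673878 -22.36164502  13.96594562]
[484.45906909  78.31683937 135.1470041 ] 40.27342554627436 [ -3.72595708 -21.73995854  15.03685308]
```

View pics/s21.png

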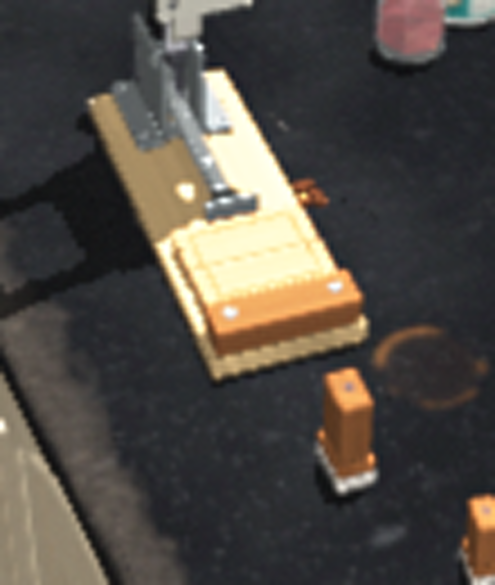

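View pics/w21.png

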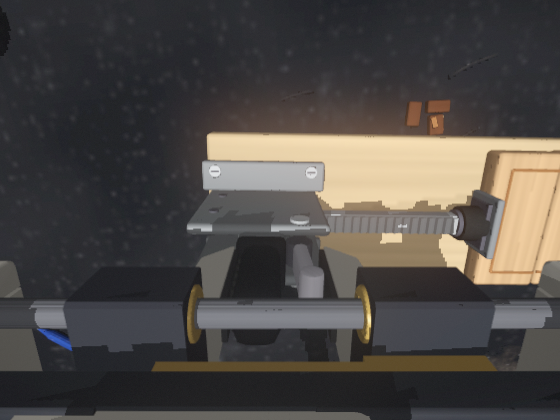

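```bash
python3 - <<'E'
from plant import bot
print(bot.close_job()); o=bot.get_obs(); print(o['time'],o['contact_force'],o['grip_width'])
E
```

```text
the job is handed in; nothing more can be done
None
the job is handed in; nothing more can be done
```

The job is handed in. The interface gave no verdict, so the results below rest on my own last checks.

- **Chips:** I swept all three off the far side of the base with the larger scraper. They measured at jig y of about 68, 76 and 82 mm, against the 62 mm needed, and still lay there in the last picture.
- **Scraper:** I stood it on the worktop right of the jig and let go. It was upright in the pictures taken afterwards.
- **Pumping:** I made six full trigger strokes and one slow stall stroke. The front finger pushed the trigger nose and the arm took the reaction, so the force reading gave the load on the nose directly. The handle-side finger appeared to stay clear of the handle, but the last picture doesn't settle that.
- **Final hold:** The reading was steady at about 22 N along the clamp axis with about 14 N upward, and the trigger was roughly 5 mm short of its end stop. That puts the jaw at about 18 N. Finger travel gave about 19 N, and the cushion looked compressed by an amount giving about 16 N just before the last small squeeze.
- **Joint:** It showed only as a thin line in the last scene picture. I didn't measure its width or the far half's gap to the stop. I took both as closed because the load was carried through to the stop.
- **Disagreement:** Camera fixes from different views differed by 2 to 3 mm, so I corrected the grip position from a close wrist view before squeezing. The run ended at about 29 s of the 72 s allowed.

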